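# Hang the electrode holder on its studs and load it

### The arm

A 6-joint arm with a two-finger parallel gripper is mounted at the origin on a cart in front of the work surface, level with it; the furniture and walls round the work are solid. World frame = base frame: x ahead of the robot, y to its left, z up, the work surface at z = 0. Lengths are in m, angles in rad, forces in N, time in s.
With the tool pointing down it reaches from about 0.25 to 0.775 m from the base axis. Payload 8.9 kg.
Tool frame: the origin (TCP) lies between the finger pads; the fingertips stand 19 mm ahead of it and the grasp point (between the pads) is the TCP; z points along the fingers, y is the direction in which the jaws open and shut (so a half turn about z gives the same grasp; the last joint's range is limited). The gripper opens to 85 mm and grips with 20 to 120 N. Pads are 22 mm wide; open, the fingers measure 114 mm over their backs; the gripper's body (76 mm by 85 mm) begins 54 mm behind the grasp point. The pads swing forward as they close: fully open they stand 13 mm farther back than shut.
Start: joints at [1.029, 0.291, -0.153, 1.127, 0, 1.431], TCP at [0.206, 0.483, 0.22] pointing down, gripper open.
Joint ranges: [-2.52, 2.52], [-0.91, 1.74], [-1.3, 1.37], [-1.96, 2.02], [-1.52, 1.47], [-3.14, 3.14]. Speed limits (rad/s): [2.22, 2.22, 2.79, 3.14, 3.14, 3.14].

### API

Orientations are given as a unit quaternion [x, y, z, w].
In Python, from bench import * gives the robot as it stands.
- The arm moves only by the tool servo_tool, never from a script. Its argument "commands" is a list of rows, each a list of 3 entries, a list of its own where there are three numbers: the opening, from -1 (shut) to 1 (fully open), so that 0 is half open, then the shift along the tool's x, y, z each as a share of 0.02 m, from -1 to 1, then the turn, a rotation vector about the tool's x, y, z each as a share of 4 degrees, from -1 to 1. In form: [[fingers, [tx, ty, tz], [rx, ry, rz]], ...]. A call has 1 to 12 rows; each row shifts and turns the commanded pose from where the row before left it, along the tool's axes as they then stand; what a row does not reach is not made up. A row lasts 1/8 s, in which the tool goes at most 62.5 mm and 10.7 degrees, less where a joint would pass 70% of its speed; a pose out of reach is approached as far as the arm can. A call with a number of a shift or a turn outside -1 to 1 is refused whole. A call with a gripper value outside its range is refused whole. The fingers move at their own pace and stop on an object; "force" is the grip in N (left out, the last holds). Time passes only in rows, so rows that do not move let the fingers close. It gives the time, the measured TCP pose, the force and the opening at its end, in the units of the state.
- get_state(): the state, without advancing time (a new reading comes with each control period).
- capture(name): name is "scene" or "top" or "wrist"; returns (picture, depth): 420x560x3 uint8, red, green, blue; 420x560 float32, m along the optical axis (not along the pixel's ray), 0 where there is no reading.
- camera_model(name): a dict with "intrinsics" (3x3 intrinsics, pixels), "k1" (the pictures are not rectified: a ray, as slopes to the right and down, at radius r is drawn at 1 + k1 r^2 times it, then the intrinsics apply), "R" (3x3) and "t" (3): a world point X has camera coordinates R X + t. Camera axes: x right, y down, z forward; pixel columns grow to the right and rows downward; lengths in m; the calibration is good to about 2 mm. A picture is of the moment at which its call begins: read the wrist's pose just before it. camera_model takes no time and is no camera call; for the wrist camera it gives the pose at the moment of the call.
- sign_off(): hands the job in, once; it reports no verdict.
Trained networks look in the newest picture that a camera, given by its name, has taken for a name from the list of things; names that differ only in an ending like _2 or _b are one class to them, and where a whole thing is asked for, a point or a joint stands for the part that bears it (a point fixed in the world has none). Each returns a list of dicts, best first, with "confidence" (0 to 1); they miss things now and then, are a little off and sometimes report something else, mostly with a low value. They report only what shows in the picture. A call takes as long as a camera call.
- find_in(camera, query): "position" ([column, row] as shares, 0 to 1, of the picture: columns of its width, rows of its height, amid what is visible of it).
- trace(camera, query): "mask" (420x560 bool, what is visible of it) and "position" ([column, row] as shares, 0 to 1, of the picture: columns of its width, rows of its height, amid what is visible of it).
The state is a dict: "time_s": time; "joint_pos": joint angles; "qd": joint speeds; "joint_torque": joint torques, N m; "ee_pos": TCP position; "tcp_rot": TCP orientation; "ft_force": force on the tool from outside, world axes, zero at the start; "wrist_torque": the same for the moment, N m; "finger_gap": opening from 0.0 (shut) to 1.0 (fully open).
Only numpy, scipy, OpenCV 4.12 (cv2) and the standard library are available. Lean on these libraries where they do the work, as an engineer would, in place of code of your own. Each camera call takes 0.05 s, during which the arm holds its last target. There are 200 camera calls.

### The job

Hang the blue three-cup electrode holder back on its stand: pass both keyhole openings over the stud heads, then slide the holder straight down until it sits fully home, locked behind the heads. Do this while the holder is still empty; after that stand every electrode upright in it, stem up, one to a cup and right down on the cup floor. Leave the bottles and the black-capped vial nearby standing where they are.

Things in the scene. Friction and masses are not known exactly. Their poses are not given: they have to be found in the camera images.
- stand: fixed grey upright panel 156 mm wide, 139 high, 10 thick, on a foot 8 mm high reaching 10 mm before it; a bench duct 128 mm high runs by its right. Origin on the bench under the middle of its front face; x points into the panel (away from the robot), y left, z up. Two studs stand out along -x at y = +-27.5 mm, 133.5 mm up: shank 7 mm in diameter, 9 mm long, then a head 16 mm in diameter, 5 mm thick
- stud_left (a point): on the axis of the stand's left stud (y = +27.5 mm), half-way along its shank, 4.5 mm before the panel; axes as the stand's
- stud_right (a point): the same point of the right stud (y = -27.5 mm)
- holder: loose holder, about 0.22 kg, at first standing upright on the bench: blue back plate 150 mm wide (y), 112 high, 5 thick, three white cups in a row on its front (-x) with a ledge (70 mm wide) reaching 45 mm before the middle one, black grip tab above. Origin under the middle cup; x points out of the plate's back, y left along it, z up. Hung, its axes lie along the stand's, its underside is 35 mm above the bench and the panel's top 104 mm above its underside
- tab (a point): grip point of the holder's black upright tab, which is 10 mm thick in x, 30 wide in y and reaches from 112 to 160 mm above the holder's underside, centred over the plate. This point: middle of the plate's thickness, 138 mm above the underside, 20.5 mm behind the holder's origin; axes as the holder's. Pinch it front and back (closing along x) from above; fingers behind must stay above the panel
- seat_left (a point): where the stud axis lies in the left keyhole once home: mid plate, y = +27.5 mm, 39.5 mm below the tab point; axes as the holder's. Keyhole: opening 26 mm wide, 24 high, centred 22.5 mm below this point, its top corners sloping at 45 degrees into a slot 10 mm wide, ending 3.5 mm above this point. The head passes with the holder 22 to 25 mm higher than hung. Hung, this point is within 3 mm of stud_left
- seat_right (a point): the same point of the right keyhole (y = -27.5 mm)
- cup_left (a point): middle of the inner floor of the holder's left cup (y = +55 mm of the middle one), 4 mm above the holder's underside. Cups are round, 33 mm inside, 58 mm deep, rim 62 mm above the underside, axis 20.5 mm in front of mid plate; axes as the holder's
- cup_middle (a point): the same point of the middle cup, in front of the tab
- cup_right (a point): the same point of the right cup (y = -55 mm). When loading, close the fingers along the row and open them only about 15 mm to each side, so as not to push neighbours
- block: loose grey block, 56x176x52 mm, about 0.95 kg, standing on the bench behind the nearer blue can (250 mm high); origin under its centre, y along it, z up. Three round holes in its top, 29 mm wide and 44 mm deep, at y = +58, 0 and -58 mm; the electrodes stand in them at first
- electrode_1_center (a point): electrode in its storage sleeve, at first upright in a hole of the block (its foot 8 mm above the bench), may be absent: round sleeve 25 mm in diameter, 92 mm high, then a slim stem 10 mm in diameter on the same axis up to 140 mm; about 35 g. Grip it gently by the stem (95 to 138 mm above its foot). This point is on its axis, 70 mm above its foot; z points up along the stem
- electrode_2_center (a point): electrode in its storage sleeve, at first upright in a hole of the block (its foot 8 mm above the bench), may be absent: round sleeve 25 mm in diameter, 92 mm high, then a slim stem 10 mm in diameter on the same axis up to 140 mm; about 35 g. Grip it gently by the stem (95 to 138 mm above its foot). This point is on its axis, 70 mm above its foot; z points up along the stem
- electrode_3_center (a point): electrode in its storage sleeve, at first upright in a hole of the block (its foot 8 mm above the bench), may be absent: round sleeve 25 mm in diameter, 92 mm high, then a slim stem 10 mm in diameter on the same axis up to 140 mm; about 35 g. Grip it gently by the stem (95 to 138 mm above its foot). This point is on its axis, 70 mm above its foot; z points up along the stem
- standard_1: small white bottle, 47 mm in diameter, 92 mm high, origin under its centre; leave it alone
- wash_bottle: white wash bottle with a red cap and bent spout, 64x78x197 mm, origin under its centre; leave it alone
- vial_2: white vial with a black cap, 22 mm in diameter, 46 mm high, origin under its centre; leave it alone

How it is judged:
By the outcome, as a careful person would: the job done as asked, in the order asked, and still so for the second after the job is handed in, with the robot touching nothing.
Of electrode_1, electrode_2, electrode_3 only 2 to 3 are there at a start; the rules pass over those that are not, and their reading is None.
At some moment in a run one of holder, block may be knocked a few centimetres aside while the robot is not near it.
It also fails if it takes over 210 s, if anything falls off the work surface, if the arm or the gripper's body presses on something with over 40 N, if the wrist force passes 120 N, or if a joint passes its speed limit or range.

## Working session

There is one attempt and no reset: what is moved stays moved. The work goes in short steps, Python scripts to look and compute and a tool call to move; the robot and the scene stay as the last step left them, time stands still between calls to the robot, and variables do not carry over. Pictures are saved under pics/ and viewed, about 12 in all and at most 16, crops included, and the job is handed in when it is done.

Besides the shell and the picture viewer there is one more tool, called after ">>>" in YAML: its name, and indented under it one key for each argument. servo_tool: Moves the arm, as the interface text tells. Its arguments: {"type":"object","properties":{"commands":{"type":"array","items":{"type":"array"}},"force":{"type":"number"}},"required":["commands"]}

```bash
mkdir -p pics; cat > h.py <<'E'
from bench import *
import numpy as np, cv2
from scipy.spatial.transform import Rotation as Ro
def cap(c,name=None):
    m=camera_model(c); p,d=capture(c)
    if name: cv2.imwrite(f'pics/{name}.png',cv2.cvtColor(p,cv2.COLOR_RGB2BGR))
    return m,p,d
def pts(m,d):
    K=np.array(m['intrinsics']);v,u=np.mgrid[0:d.shape[0],0:d.shape[1]]
    uv=np.stack([u,v],-1).reshape(-1,1,2).astype(np.float64)
    n=cv2.undistortPoints(uv,K,np.array([m['k1'],0,0,0,0.])).reshape(d.shape+(2,))
    P=np.dstack([n[...,0]*d,n[...,1]*d,d])
    W=(P-np.array(m['t']))@np.array(m['R'])
    W[d<=0]=np.nan
    return W
def proj(m,X):
    X=np.atleast_2d(X);c=X@np.array(m['R']).T+np.array(m['t']);s=c[:,:2]/c[:,2:]
    s=s*(1+m['k1']*(s**2).sum(1,keepdims=True));K=np.array(m['intrinsics'])
    return s@K[:2,:2].T+K[:2,2]
E
python3 - <<'E'
from h import *
s=get_state();print(s)
for c in ['scene','top','wrist']:
    m,p,d=cap(c,c+'0');print(c,np.array(m['intrinsics'])[:2].round(1).tolist(),m['k1'],(-np.array(m['R']).T@m['t']).round(3),(d>0).mean())
    W=pts(m,d);np.savez(f'{c}0.npz',W=W,p=p)
    for q in ['stand','holder','tab','block','electrode_1_center','standard_1','wash_bottle','vial_2']:
        for r in trace(c,q)[:4]:
            k=r['mask'];w=W[k];w=w[~np.isnan(w[:,0])]
            print(c,q,round(r['confidence'],2),(np.array(r['position'])*[560,420]).round(),k.sum(),np.median(w,0).round(3) if len(w) else None,np.percentile(w,[3,97],axis=0).round(3).tolist() if len(w) else None)
E
cd pics; python3 -c "
import cv2,numpy as np
a=[cv2.imread(c+'0.png') for c in('scene','top')]
"
```

```text
{'time_s': 0.0, 'joint_pos': array([ 1.02872450e+00,  2.91263441e-01, -1.54094395e-01,  1.12667453e+00,
       -8.19397576e-06,  1.43152018e+00]), 'qd': array([-1.01326596e-03, -4.62995453e-04,  1.16536661e-03,  2.29085601e-05,
       -1.13476579e-04, -7.18157889e-04]), 'joint_torque': array([-2.23354364e-03, -5.37146723e+01,  3.31368721e+01,  1.58486771e-02,
       -1.90821461e-04,  3.09716165e-05]), 'ee_pos': array([0.20556283, 0.48262297, 0.21975296]), 'tcp_rot': array([ 2.00039073e-01,  9.79787726e-01, -5.83869540e-04, -2.02632256e-04]), 'ft_force': array([-0.03579669, -0.08087331,  0.67469737]), 'wrist_torque': array([-0.03974091,  0.03017875,  0.02717731]), 'finger_gap': 1.0027459642412038}
scene [[430.1, 0.0, 283.7], [0.0, 430.1, 205.1]] 0.04640751744001912 [ 0.081 -0.332  0.835] 0.9960034013605442
scene stand 0.61 [250. 180.] 2531 [0.516 0.432 0.071] [[0.449, 0.406, 0.003], [0.588, 0.461, 0.137]]
scene holder 0.91 [212. 208.] 900 [0.377 0.39  0.065] [[0.373, 0.319, 0.002], [0.435, 0.457, 0.156]]
scene tab 0.71 [212. 209.] 839 [0.377 0.387 0.069] [[0.373, 0.319, 0.005], [0.418
[... 2020 characters left out ...]
87 [0.41  0.517 0.045] [[0.407, 0.504, 0.008], [0.426, 0.531, 0.067]]
wrist electrode_1_center 0.16 [356. 352.] 683 [0.463 0.484 0.009] [[0.443, 0.458, 0.004], [0.487, 0.502, 0.029]]
wrist standard_1 0.86 [373. 329.] 976 [0.41  0.518 0.047] [[0.407, 0.504, 0.01], [0.425, 0.532, 0.067]]
wrist standard_1 0.65 [355. 351.] 689 [0.463 0.482 0.009] [[0.443, 0.454, 0.004], [0.487, 0.501, 0.016]]
wrist wash_bottle 0.65 [473. 399.] 1054 [0.439 0.575 0.142] [[0.241, 0.534, 0.126], [0.462, 0.584, 0.295]]
wrist vial_2 0.74 [475. 401.] 1070 [0.44  0.575 0.141] [[0.432, 0.562, 0.126], [0.464, 0.585, 0.16]]
wrist vial_2 0.46 [356. 355.] 629 [0.465 0.484 0.009] [[0.446, 0.458, 0.006], [0.488, 0.501, 0.011]]
```

View pics/scene0.png

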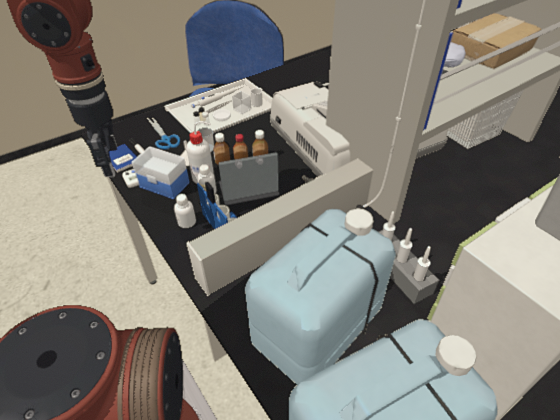

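View pics/top0.png

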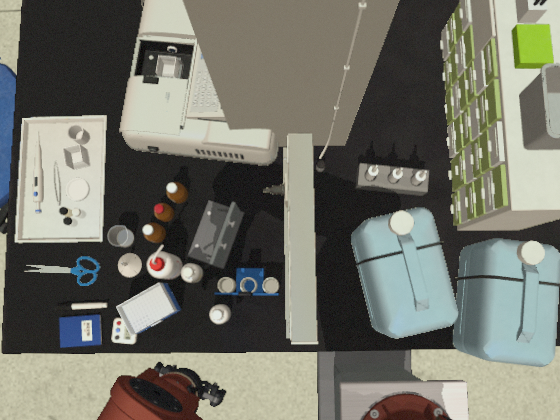

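```bash
python3 - <<'E'
import cv2,numpy as np
t=cv2.imread('pics/top0.png');s=cv2.imread('pics/scene0.png')
a=cv2.resize(t[165:335,120:320],(600,510),interpolation=cv2.INTER_CUBIC)
cv2.imwrite('pics/c1.png',a)
T=np.load('top0.npz');W=T['W']
# height-grid map, 4cm cells, from top & scene max z
S=np.load('scene0.npz')['W']
P=np.concatenate([W.reshape(-1,3),S.reshape(-1,3)]);P=P[~np.isnan(P[:,0])]
xs=np.arange(.24,1.0,.04);ys=np.arange(.66,-.3,-.04)
print('x\\y  '+' '.join(f'{int(round(y*100)):4d}' for y in ys))
for x in xs[::-1]:
    row=[]
    for y in ys:
        k=(abs(P[:,0]-x)<.02)&(abs(P[:,1]-y)<.02)
        row.append(f'{int(1000*P[k,2].max()):4d}' if k.any() else '   .')
    print(f'{x:.2f} ',' '.join(row))
E
```

```text
x\y    66   62   58   54   50   46   42   38   34   30   26   22   18   14   10    6    2   -2   -6  -10  -14  -18  -22  -26
0.96   101  119  118  115  166    .    .    .    .    .  271  274  274  518    3    4    9    7    7    7  349  398  398  349
0.92   138  151  151   90  170  176    .    .    .    .    .  273  273  527    3    8    9    7    7    8  349  402  420  374
0.88   141  157  155  152  171  182    .    .    .    .    .   -2  528  528    5    8    6    8    7    8  349  379  382  378
0.84   145  149  151  151  173  186    .    .    .    .    .    .  527  529    8    8    6    7    7   10  348  379  380  380
0.80   143  148  151  154  174  188  192    .    .    .    .    .    .  555    8    6    8   10    7    7  350  373  377  377
0.76   142  147  150  151  147  156  717  717  715  713  712  711  718  707    7    7    8    6    7   11  349  471  468  403
0.72     7   79   89  123  140  154  160  161  161  129  134  132   64    8    6    9    8    7    6    6  349  469    .  352
0.68     7    9    6    9    4    8    6    6    6  129  133  135   50    8  103  147  148  1
[... 718 characters left out ...]
  134  135    7    8  233  251  257  232  226    4  222  230  251  250
0.40    93   97  123   76   67  117  115  165   67  133  135  134    8    7  227  230  259  252  227    .  233  232  257  253
0.36    98   99   97   88    7  114  116  163  117  123  134  133    9    7  224  230  256  260  229  202  227  231  258  231
0.32    97   98   98   85    9   97   77    7    8  130  135  137    7    8  216  227  232  231  228  215  227  254  257  230
0.28    94   93    8    8  720  721    9    7   10  130  135  136    8   10  191  225  223  219  204  169  231  253  256  229
0.24    17    7    8  697  727  734  734    5    7    6    7    6    6    5   10    8    7    8    8  201  226  229  229  228
```

View pics/c1.png

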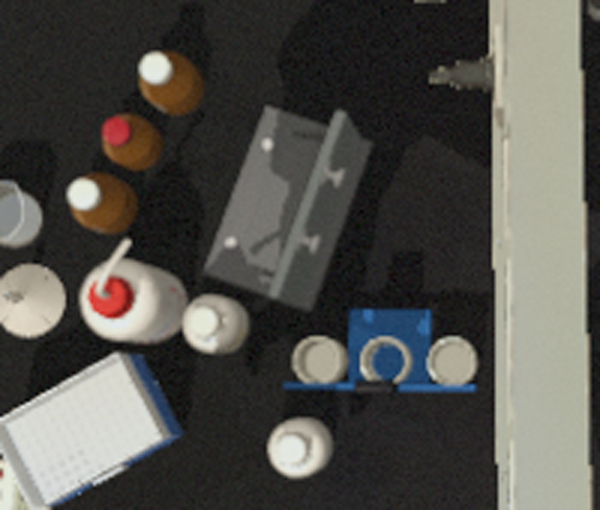

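```bash
python3 - <<'E'
from h import *
def load(c): 
    T=np.load(c+'0.npz');return T['W'],T['p'].astype(int)
def box(W,lo,hi): 
    with np.errstate(invalid='ignore'): return ((W>lo)&(W<hi)).all(-1)
for c in ['top','scene','wrist']:
    W,p=load(c)
    k=box(W,[.35,.30,.148],[.42,.48,.17]);
    if k.any(): print(c,'tab',k.sum(),W[k].mean(0).round(4),np.percentile(W[k],[2,98],axis=0).round(4).tolist())
    k=box(W,[.33,.29,.015],[.45,.48,.11])&(p[...,2]>p[...,0]+30)
    if k.any():
        w=W[k]; 
        k2=abs(w[:,0]-np.median(w[:,0]))<.01; w=w[k2]
        f=np.polyfit(w[:,1],w[:,0],1);print(c,'plate',len(w),np.degrees(np.arctan(f[0])),np.polyval(f,w[:,1].mean()),w[:,1].min(),w[:,1].max(),np.percentile(w[:,1],[1,99]))
    k=box(W,[.36,.30,.056],[.45,.48,.068])&(p.min(-1)>110)
    if k.sum()>20:
        w=W[k]
        from scipy.cluster.vq import kmeans2
        ce,l=kmeans2(w[:,:2],np.array([[.4,.33],[.4,.385],[.4,.44]]),minit='matrix')
        for i in range(3):
            r=w[l==i][:,:2];A=np.c_[2*r,np.ones(len(r))];q=np.linalg.lstsq(A,(r**2).sum(1),rcond=None)[0];print(c,'cup',len(r),ce[i].round(4),'circ',q[:2].round(4),np.sqrt(q[2]+q[:2]@q[:2]).round(4))
    # stand
    k=box(W,[.42,.36,.02],[.64,.50,.128])
    if k.sum()>50:
        w=W[k];best=0
        rng=np.random.default_rng(0)
        for _ in range(400):
            a,b=w[rng.choice(len(w),2,False)][:,:2];t=b-a
            if np.hypot(*t)<.05: continue
            n=np.array([-t[1],t[0]])/np.hypot(*t);q=abs((w[:,:2]-a)@n)<.003
            if q.sum()>best: best=q.sum();Q=q
        r=w[Q][:,:2];ce=r.mean(0);u=np.linalg.svd(r-ce,full_matrices=False)[2][0];u*=-np.sign(u[0])
        xax=np.array([u[1],-u[0]]);
        print(c,'front',best,len(w),'yaw',np.degrees(np.arctan2(xax[1],xax[0])).round(2),'d',(ce@xax).round(4),'along',np.percentile(r@u,[1,99]).round(4))
        d=W[...,:2]@xax-ce@xax
        kk=box(W,[.42,.34,.115],[.64,.50,.16])&(d<-.006)&(d>-.03);w=W[kk]
        if len(w):
            s=w[:,:2]@u;mm=np.median(s)
            for g in (s<s.mean(),s>=s.mean()): print('  stud',g.sum(),w[g].mean(0).round(4),'along',np.median(s[g]).round(4),(s[g].min()+s[g].max())/2,'d',(d[kk][g]).mean().round(4),'z',w[g][:,2].min().round(4),w[g][:,2].max().round(4))
        kk=box(W,[.42,.36,.132],[.66,.52,.148]);w=W[kk];s=w[:,:2]@u
        print('  top',len(w),np.percentile(s,[.5,99.5]).round(4),np.percentile(d[kk],[2,50,98]).round(4),np.median(w[:,2]))
E
```

```text
top tab 62 [0.3777 0.3849 0.1587] [[0.3732, 0.3716, 0.1545], [0.3824, 0.3988, 0.1637]]
top plate 24 1.810529040470656 0.376544149366102 0.3101227040411179 0.45997533727178863 [0.3101397  0.45940115]
top cup 56 [0.3964 0.3307] circ [0.3969 0.3296] 0.0181
top cup 44 [0.4022 0.3831] circ [0.3983 0.3844] 0.0183
top cup 49 [0.4005 0.4379] circ [0.3996 0.4391] 0.0182
top front 337 377 yaw 69.42 d 0.588 along [-0.4071 -0.2559]
  stud 19 [0.5395 0.4134 0.1375] along -0.3601 -0.3600525294765874 d -0.0114 z 0.1291 0.1429
  stud 21 [0.4885 0.4324 0.1377] along -0.3051 -0.3053360165310862 d -0.0115 z 0.1279 0.1451
  top 343 [-0.4066 -0.2563] [-0.0135  0.0033  0.0094] 0.13801578692657007
scene tab 53 [0.3767 0.3792 0.1558] [[0.373, 0.3674, 0.1487], [0.3819, 0.395, 0.1608]]
scene plate 461 1.2294130617306807 0.37650883442048566 0.3071753784899484 0.4575350462646212 [0.30864996 0.45587446]
scene cup 14 [0.4003 0.3407] circ [0.3925 0.328 ] 0.0193
scene cup 33 [0.4085 0.3824] circ [0.3989 0.3813] 0.0178
scene cup 16 [0.4112 0.4276] circ [0.3998 0.4357] 0.0178
scene front 1563 1711 yaw 69.64 d 0.5849 along [-0.4119 -0.2594]
  stud 27 [0.5389 0.4097 0.1334] along -0.3631 -0.36267639390535655 d -0.0133 z 0.1254 0.1406
  stud 29 [0.4875 0.4287 0.1336] along -0.3081 -0.30755794088307353 d -0.0134 z 0.1244 0.1411
  top 255 [-0.4119 -0.2599] [-0.0149  0.0005  0.0103] 0.13620472203284056
wrist plate 2575 1.2235904828934598 0.3751057328734212 0.3085331876457922 0.459319404324512 [0.31121822 0.4580537 ]
```

>>> servo_tool:
  commands:
    - [1,[0,0,-0.5],[0,0,-1]]
    - [1,[0,0,-0.5],[0,0,-1]]
    - [1,[0,0,-0.5],[0,0,-1]]
    - [1,[0,0,-0.5],[0,0,-1]]
    - [1,[0,0,0],[0,0,-1]]
    - [1,[0,0,0],[0,0,-1]]
    - [1,[0,0,0],[0,0,-1]]
    - [1,[0,0,0],[0,0,-1]]
    - [1,[0,0,0],[0,0,-1]]
    - [1,[0,0,0],[0,0,-1]]
    - [1,[0,0,0],[0,0,-1]]
    - [1,[0,0,0],[0,0,-1]]

```text
time_s: 2.85
ee_pos: [0.2058, 0.483, 0.2603]
tcp_rot: [-0.217, 0.976, -0.0, -0.0]
ft_force: [-0.1, -0.8, -0.5]
finger_gap: 1.002
```

>>> servo_tool:
  commands:
    - [1,[0,0,0],[0,0,-1]]
    - [1,[0,0,0],[0,0,-1]]
    - [1,[0,0,0],[0,0,-1]]
    - [1,[0,0,0],[0,0,-1]]
    - [1,[0,0,0],[0,0,-1]]
    - [1,[0,0,0],[0,0,-1]]
    - [1,[0,0,0],[0,0,-1]]
    - [1,[0,0,0],[0,0,-1]]
    - [1,[0,0,0],[0,0,-1]]
    - [1,[0,0,0],[0,0,-1]]
    - [1,[0,0,0],[0,0,-1]]
    - [1,[0,0,0],[0,0,-1]]

```text
time_s: 4.35
ee_pos: [0.2058, 0.483, 0.2603]
tcp_rot: [-0.595, 0.804, -0.0, -0.0]
ft_force: [0.1, 0.2, -1.4]
finger_gap: 1.002
```

>>> servo_tool:
  commands:
    - [1,[0,0,0],[0,0,-1]]
    - [1,[0,0,0],[0,0,-1]]
    - [1,[0,0,0],[0,0,-1]]
    - [1,[0,0,0],[0,0,-1]]
    - [1,[0.6,-0.95,0],[0,0,0]]
    - [1,[0.6,-0.95,0],[0,0,0]]
    - [1,[0.6,-0.95,0],[0,0,0]]
    - [1,[0.6,-0.95,0],[0,0,0]]
    - [1,[0.6,-0.95,0],[0,0,0]]
    - [1,[0.6,-0.95,0],[0,0,0]]
    - [1,[0.6,-0.95,0],[0,0,0]]
    - [1,[0,0,0],[0,0,0]]

```text
time_s: 5.85
ee_pos: [0.3381, 0.3959, 0.2602]
tcp_rot: [-0.7, 0.714, -0.0, 0.0]
ft_force: [-0.0, -1.0, -0.7]
finger_gap: 1.001
```

```bash
python3 - <<'E'
from h import *
s=get_state();print(s['ee_pos'],Ro.from_quat(s['tcp_rot']).as_euler('zyx',degrees=True))
m,p,W=cap('wrist','w1');W=pts(m,W);np.savez('w1.npz',W=W,p=p);print((-np.array(m['R']).T@m['t']).round(3))
p=p.astype(int)
def box(lo,hi):
    with np.errstate(invalid='ignore'): return ((W>lo)&(W<hi)).all(-1)
k=box([.34,.33,.146],[.42,.44,.17]);print('tab',k.sum(),W[k].mean(0).round(4),np.percentile(W[k],[2,98],axis=0).round(4).tolist() if k.any() else 0)
k=box([.33,.29,.02],[.45,.48,.11])&(p[...,2]>p[...,0]+30);w=W[k]
if len(w):
    w=w[abs(w[:,0]-np.median(w[:,0]))<.006];f=np.polyfit(w[:,1],w[:,0],1);print('plate',len(w),np.degrees(np.arctan(f[0])),np.polyval(f,.385),np.percentile(w[:,1],[.5,99.5]))
E
```

```text
[0.33807384 0.39591366 0.26023656] [9.11895636e+01 4.73219423e-03 1.79995433e+02]
[0.336 0.327 0.415]
tab 503 [0.3761 0.3824 0.1592] [[0.3718, 0.3689, 0.148], [0.3815, 0.3968, 0.1622]]
plate 1148 1.2893241598126337 0.3748285249583254 [0.30942571 0.45770634]
```

View pics/w1.png

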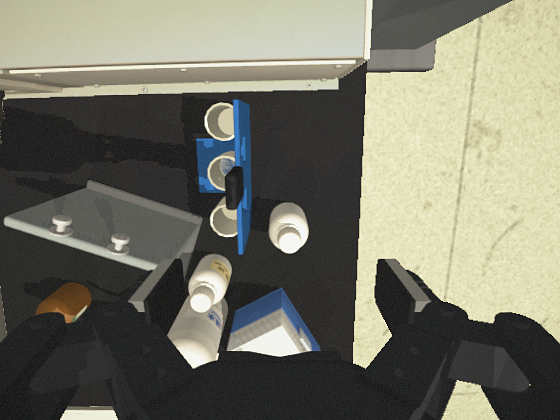

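>>> servo_tool:
  commands:
    - [1,[0.3,-0.98,0],[0,0,0]]
    - [1,[0.31,-0.98,0],[0,0,0]]
    - [1,[0,0,1],[0,0,0]]
    - [1,[0,0,1],[0,0,0]]
    - [1,[0,0,1],[0,0,0]]
    - [1,[0,0,1],[0,0,0]]
    - [1,[0,0,1],[0,0,0]]
    - [1,[0,0,1],[0,0,0]]
    - [1,[0,0,0.1],[0,0,0]]
    - [1,[0,0,0],[0,0,0]]
  force: 80

```text
time_s: 7.15
ee_pos: [0.3768, 0.3836, 0.1387]
tcp_rot: [-0.7, 0.714, -0.0, 0.0]
ft_force: [-0.4, 0.8, 0.5]
finger_gap: 0.996
```

>>> servo_tool:
  commands:
    - [-1,[0,0,0],[0,0,0]]
    - [-1,[0,0,0],[0,0,0]]
    - [-1,[0,0,0],[0,0,0]]
    - [-1,[0,0,0],[0,0,0]]
    - [-1,[0,0,0],[0,0,0]]
    - [-1,[0,0,0],[0,0,0]]
    - [-1,[0,0,0],[0,0,0]]
    - [-1,[0,0,0],[0,0,0]]

```text
time_s: 8.15
ee_pos: [0.3765, 0.3837, 0.1387]
tcp_rot: [-0.7, 0.714, -0.0, 0.0]
ft_force: [0.9, -1.8, 5.6]
finger_gap: 0.085
```

>>> servo_tool:
  commands:
    - [-1,[0,0,-0.5],[0,0,0]]
    - [-1,[0,0,-1],[0,0,0]]
    - [-1,[0,0,-1],[0,0,0]]
    - [-1,[0,0,-1],[0,0,0]]
    - [-1,[0,0,-1],[0,0,0]]
    - [-1,[0,0,-1],[0,0,0]]
    - [-1,[0,0,-1],[0,0,0]]
    - [-1,[0,0,-1],[0,0,0]]
    - [-1,[0,0,-0.6],[0,0,0]]
    - [-1,[0,0,0],[0,0,0.5]]
    - [-1,[0,0,0],[0,0,0.83]]
    - [-1,[0,0,0],[0,0,1]]

```text
time_s: 9.65
ee_pos: [0.3757, 0.3833, 0.2992]
tcp_rot: [-0.639, 0.769, 0.0, -0.001]
ft_force: [0.3, -0.3, -2.6]
finger_gap: 0.087
```

>>> servo_tool:
  commands:
    - [-1,[0,0,0],[0,0,1]]
    - [-1,[0,0,0],[0,0,1]]
    - [-1,[0,0,0],[0,0,1]]
    - [-1,[0,0,0],[0,0,1]]
    - [-1,[0,0,0],[0,0,1]]
    - [-1,[0,0,0],[0,0,1]]
    - [-1,[0,0,0],[0,0,1]]
    - [-1,[0,0,0],[0,0,1]]
    - [-1,[0,0,0],[0,0,1]]
    - [-1,[0,0,0],[0,0,1]]
    - [-1,[0,0,0],[0,0,1]]
    - [-1,[0,0,0],[0,0,1]]

```text
time_s: 11.15
ee_pos: [0.3757, 0.3833, 0.2992]
tcp_rot: [-0.27, 0.963, -0.0, -0.001]
ft_force: [-0.6, 0.3, -2.9]
finger_gap: 0.089
```

>>> servo_tool:
  commands:
    - [-1,[0,0,0],[0,0,1]]
    - [-1,[0,0,0],[0,0,1]]
    - [-1,[0,0,0],[0,0,1]]
    - [-1,[0,0,0],[0,0,1]]
    - [-1,[0,0,0],[0,0,1]]
    - [-1,[0,0,0],[0,0,1]]
    - [-1,[0,0,0],[0,0,1]]
    - [-1,[0,0,0],[0,0,1]]
    - [-1,[0,0,0],[0,0,1]]
    - [-1,[0,0,0],[0,0,1]]
    - [-1,[0,0,0],[0,0,1]]
    - [-1,[0,0,0],[0,0,1]]

```text
time_s: 12.65
ee_pos: [0.3757, 0.3833, 0.2992]
tcp_rot: [0.144, 0.99, -0.001, -0.001]
ft_force: [0.3, -0.0, -2.9]
finger_gap: 0.086
```

>>> servo_tool:
  commands:
    - [-1,[0,0,0],[0,0,1]]
    - [-1,[0,0,0],[0,0,1]]
    - [-1,[0,0,0],[0,0,0]]

```text
time_s: 13.02
ee_pos: [0.3758, 0.3833, 0.2994]
tcp_rot: [0.212, 0.977, -0.001, -0.0]
ft_force: [0.1, 0.3, -2.0]
finger_gap: 0.086
```

>>> servo_tool:
  commands:
    - [-1,[0,0,0],[0,0,-1]]
    - [-1,[-0.95,0.29,0],[0,0,0]]
    - [-1,[-0.95,0.29,0],[0,0,0]]
    - [-1,[-0.95,0.29,0],[0,0,0]]
    - [-1,[-0.95,0.29,0],[0,0,0]]
    - [-1,[-0.95,0.29,0],[0,0,0]]
    - [-1,[-0.95,0.29,0],[0,0,0]]
    - [-1,[0,0,0],[0,0,0]]
    - [-1,[0,0,0],[0,0,0]]

```text
time_s: 14.15
ee_pos: [0.4952, 0.3762, 0.2997]
tcp_rot: [0.177, 0.984, -0.0, -0.0]
ft_force: [-0.4, -0.4, -2.5]
finger_gap: 0.083
```

```bash
cat > meas.py <<'E'
from h import *
import sys
s=get_state();R=Ro.from_quat(s['tcp_rot']).as_matrix();T=s['ee_pos'];X,Y=R[:,0],R[:,1]
print('tcp',T.round(4),'yawy',np.degrees(np.arctan2(Y[1],Y[0])).round(2),'tilt',np.degrees(R[2,:2]).round(2))
for c in ['scene','top','wrist']:
    m,p,d=cap(c,sys.argv[1]+c);W=pts(m,d);np.savez(f'{sys.argv[1]}{c}.npz',W=W,p=p)
    L=(W-T)@R  # tool coords: x=-holder y? y=holder x, z down
    p=p.astype(int)
    with np.errstate(invalid='ignore'):
        k=(p[...,2]>p[...,0]+30)&(abs(L[...,0])<.1)&(abs(L[...,1])<.02)&(L[...,2]>.02)&(L[...,2]<.15)
        w=L[k]
        if len(w)>30:
            w=w[abs(w[:,1]-np.median(w[:,1]))<.006]
            A=np.c_[w[:,0],w[:,2],np.ones(len(w))];f=np.linalg.lstsq(A,w[:,1],rcond=None)[0]
            print(c,'plate y=a x+b z+c deg',np.degrees(f[:2]).round(2),f[2].round(4),'n',len(w),'x',np.percentile(w[:,0],[.5,99.5]).round(4),'z',np.percentile(w[:,2],[.5,99.5]).round(4))
        k=(abs(L[...,0])<.1)&(L[...,1]<-.002)&(L[...,1]>-.05)&(abs(L[...,2]-.076)<.006)&(p.min(-1)>110)
        w=L[k]
        if len(w)>20: print(c,'rims n',len(w),'x',np.percentile(w[:,0],[1,99]).round(4),'y',np.percentile(w[:,1],[1,99]).round(4),'z',w[:,2].mean().round(4))
E
python3 meas.py a
```

```text
tcp [0.4952 0.3762 0.2997] yawy 69.56 tilt [ 0.04 -0.04]
scene plate y=a x+b z+c deg [ 0.18 -1.2 ] -0.001 n 1188 x [-0.0766  0.0711] z [0.026  0.1371]
scene rims n 258 x [-0.0742  0.0704] y [-0.043  -0.0024] z 0.0788
wrist plate y=a x+b z+c deg [-0.01 -2.69] 0.0003 n 1317 x [-0.0744  0.0739] z [0.0235 0.1342]
wrist rims n 1500 x [-0.0558  0.0728] y [-0.0406 -0.0045] z 0.0759
```

```bash
python3 -c "
import cv2,numpy as np
a=cv2.imread('pics/ascene.png')[100:260,150:350];b=cv2.imread('pics/awrist.png')
cv2.imwrite('pics/v1.png',np.hstack([cv2.resize(a,(420,336)),cv2.resize(b,(380,336))]))"
```

```text
(no output)
```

View pics/v1.png

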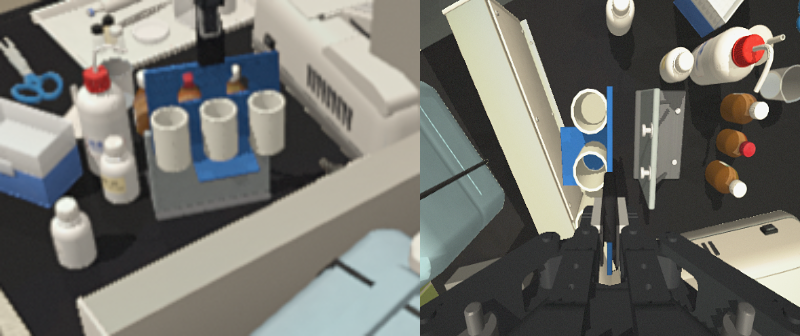

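```bash
cat > rel.py <<'E'
from h import *
import sys
s=get_state();R=Ro.from_quat(s['tcp_rot']).as_matrix();T=s['ee_pos']
def fit(w,it=4,tol=.003):
    f=None
    for i in range(it):
        A=np.c_[w[:,0],w[:,2],np.ones(len(w))];f=np.linalg.lstsq(A,w[:,1],rcond=None)[0];w=w[abs(w[:,1]-A@f)<tol] if i<it-1 else w
    return f,w
for c in ['scene','wrist','top']:
    z=np.load(f'{sys.argv[1]}{c}.npz');L=(z['W']-T)@R;p=z['p'].astype(int)
    with np.errstate(invalid='ignore'):
        k=(p[...,2]>p[...,0]+30)&(abs(L[...,0])<.1)&(abs(L[...,1])<.012)&(L[...,2]>.027)&(L[...,2]<.12)
        if k.sum()>100:
            f,w=fit(L[k]);print(c,'plate',np.degrees(f[:2]).round(2),'y at z=.04',(f[2]+.04*f[1]).round(4),'xmid',np.percentile(w[:,0],[1,99]).mean().round(4),'ztop',np.percentile(w[:,2],.5).round(4))
        H=z['W'][...,2]
        k=(abs(p[...,2]-p[...,0])<40)&(abs(L[...,0])<.12)&(L[...,1]>.025)&(L[...,1]<.09)&(H>.02)&(H<.125)
        if k.sum()>100:
            w=L[k];w=w[abs(w[:,1]-np.median(w[:,1]))<.008];f,w=fit(w)
            zs=T[2]-.1335
            print(c,'panel',len(w),np.degrees(f[:2]).round(2),'y at stud',(f[2]+zs*f[1]).round(4),'xmid',np.percentile(w[:,0],[1,99]).mean().round(4))
            dd=L[...,1]-(L[...,0]*f[0]+L[...,2]*f[1]+f[2])
            k=(dd<-.007)&(dd>-.02)&(abs(L[...,0])<.06)&(H>.118)&(H<.15);w=L[k];g=w[:,0]<w[:,0].mean()
            for q in (g,~g): print('   stud',q.sum(),w[q].mean(0).round(4),(w[q].min(0)/2+w[q].max(0)/2).round(4),'dd',dd[k][q].min().round(4),'Hmid',((H[k][q].min()+H[k][q].max())/2).round(4))
E
python3 rel.py a
```

```text
scene plate [ 0.16 -1.02] y at z=.04 -0.0021 xmid -0.0034 ztop 0.0272
scene panel 618 [0.11 0.16] y at stud 0.0595 xmid -0.002rel.py:22: RuntimeWarning: Mean of empty slice.
  k=(dd<-.007)&(dd>-.02)&(abs(L[...,0])<.06)&(H>.118)&(H<.15);w=L[k];g=w[:,0]<w[:,0].mean()
rel.py:23: RuntimeWarning: Mean of empty slice.
  for q in (g,~g): print('   stud',q.sum(),w[q].mean(0).round(4),(w[q].min(0)/2+w[q].max(0)/2).round(4),'dd',dd[k][q].min().round(4),'Hmid',((H[k][q].min()+H[k][q].max())/2).round(4))
Traceback (most recent call last):
  File "rel.py", line 23, in <module>
    for q in (g,~g): print('   stud',q.sum(),w[q].mean(0).round(4),(w[q].min(0)/2+w[q].max(0)/2).round(4),'dd',dd[k][q].min().round(4),'Hmid',((H[k][q].min()+H[k][q].max())/2).round(4))
                                                                    ~~~~~~~~^^^
ValueError: zero-size array to reduction operation minimum which has no identity
```

```bash
sed -i 's/;g=w\[:,0\]<w\[:,0\].mean()/\n            if len(w)<4: continue\n            g=w[:,0]<w[:,0].mean()/' rel.py; python3 rel.py a
```

```text
scene plate [ 0.16 -1.02] y at z=.04 -0.0021 xmid -0.0034 ztop 0.0272
scene panel 618 [0.11 0.16] y at stud 0.0595 xmid -0.002
wrist panel 1505 [-0.24  0.15] y at stud 0.0602 xmid -0.0004
   stud 97 [-0.0284  0.0485  0.1611] [-0.0291  0.0497  0.1643] dd -0.0141 Hmid 0.1361
   stud 106 [0.0263 0.0485 0.1613] [0.0259 0.0496 0.1637] dd -0.0138 Hmid 0.1367
```

>>> servo_tool:
  commands:
    - [-1,[0,0,1],[-0.25,0,0]]
    - [-1,[0,0,1],[0,0,0]]
    - [-1,[0,0,1],[0,0,0]]
    - [-1,[0,0,1],[0,0,0]]
    - [-1,[0,0,1],[0,0,0]]
    - [-1,[0,0,0.125],[0,0,0]]
    - [-1,[0,0.7,0],[0,0,0]]
    - [-1,[0,0.7,0],[0,0,0]]
    - [-1,[0,0.35,0],[0,0,0]]
    - [-1,[0,0,0],[0,0,0]]
    - [-1,[0,0,0],[0,0,0]]

```text
time_s: 15.68
ee_pos: [0.5077, 0.4102, 0.1986]
tcp_rot: [0.177, 0.984, 0.008, 0.002]
ft_force: [-0.0, 0.4, -2.5]
finger_gap: 0.082
```

```bash
python3 meas.py b; python3 rel.py b; python3 -c "
import cv2,numpy as np
a=cv2.imread('pics/bscene.png')[120:240,160:310];b=cv2.imread('pics/bwrist.png')[60:340,80:360]
cv2.imwrite('pics/v2.png',np.hstack([cv2.resize(a,(420,336)),cv2.resize(b,(336,336))]))"
```

```text
tcp [0.5077 0.4102 0.1986] yawy 69.6 tilt [0.   0.99]
scene plate y=a x+b z+c deg [ 0.18 -0.46] -0.0031 n 921 x [-0.0756  0.0717] z [0.0257 0.1374]
scene rims n 214 x [-0.0746  0.0704] y [-0.0427 -0.0021] z 0.0788
wrist plate y=a x+b z+c deg [ 0.02 -2.88] 0.0003 n 1324 x [-0.0746  0.0734] z [0.0242 0.1345]
wrist rims n 1514 x [-0.0571  0.0723] y [-0.0408 -0.0045] z 0.0764
scene plate [ 0.09 -0.18] y at z=.04 -0.0036 xmid -0.0021 ztop 0.0274
scene panel 91 [-16.95 -13.24] y at stud 0.1141 xmid 0.1053
wrist panel 605 [-1.62 -6.73] y at stud 0.0794 xmid 0.0297
top panel 38 [-18.29 -16.04] y at stud 0.1245 xmid 0.1096
```

View pics/v2.png

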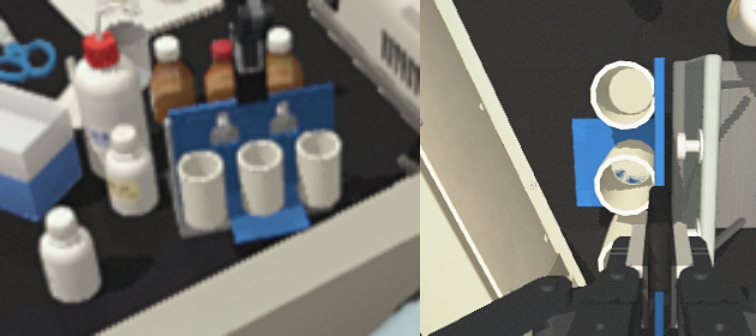

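>>> servo_tool:
  commands:
    - [-1,[0,0,0.08],[0,0,0]]
    - [-1,[0,0,0],[0,0,0]]
    - [-1,[0,0.24,0],[0,0,0]]
    - [-1,[0,0.24,0],[0,0,0]]
    - [-1,[0,0,0],[0,0,0]]

```text
time_s: 16.45
ee_pos: [0.5113, 0.4201, 0.1969]
tcp_rot: [0.177, 0.984, 0.009, 0.002]
ft_force: [-0.7, -0.2, -2.8]
finger_gap: 0.088
```

>>> servo_tool:
  commands:
    - [-1,[0,0.24,0.01],[0,0,0]]
    - [-1,[0,0.24,0.01],[0,0,0]]
    - [-1,[0,0,0],[0,0,0]]
    - [-1,[0,0,0],[0,0,0]]

```text
time_s: 16.95
ee_pos: [0.5145, 0.4286, 0.1967]
tcp_rot: [0.177, 0.984, 0.009, 0.002]
ft_force: [0.1, -0.4, -2.5]
finger_gap: 0.088
```

```bash
python3 meas.py c;python3 rel.py c; python3 -c "
import cv2,numpy as np
a=cv2.imread('pics/cscene.png')[120:240,160:310];b=cv2.imread('pics/cwrist.png')[60:340,80:360]
cv2.imwrite('pics/v3.png',np.hstack([cv2.resize(a,(420,336)),cv2.resize(b,(336,336))]))"
```

```text
tcp [0.5145 0.4286 0.1967] yawy 69.6 tilt [0.   0.99]
scene plate y=a x+b z+c deg [ 0.39 -0.53] -0.0031 n 887 x [-0.0754  0.0714] z [0.0254 0.137 ]
scene rims n 209 x [-0.0741  0.0709] y [-0.0442 -0.0028] z 0.0789
top rims n 28 x [-0.075  -0.0506] y [-0.0399 -0.0096] z 0.0774
wrist plate y=a x+b z+c deg [ 0.06 -2.85] 0.0001 n 1294 x [-0.0747  0.0734] z [0.024 0.134]
wrist rims n 1519 x [-0.0573  0.0724] y [-0.0409 -0.0047] z 0.0763
scene plate [ 0.37 -0.31] y at z=.04 -0.0035 xmid -0.0022 ztop 0.0271
scene panel 88 [-16.36 -12.99] y at stud 0.0931 xmid 0.105
wrist panel 516 [-0.95 -5.96] y at stud 0.0602 xmid 0.0286
```

View pics/v3.png

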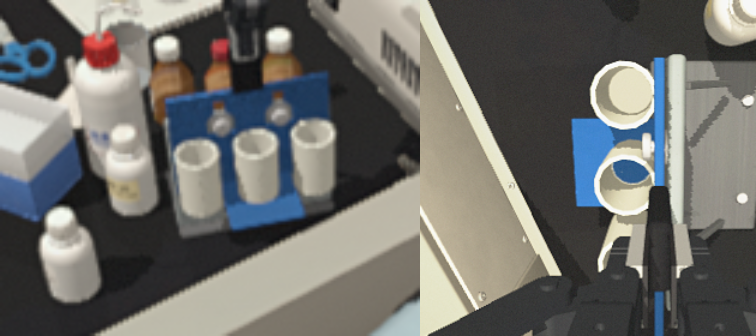

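>>> servo_tool:
  commands:
    - [-1,[0,0,0.2],[0,0,0]]
    - [-1,[0,0,0.2],[0,0,0]]
    - [-1,[0,0,0.2],[0,0,0]]
    - [-1,[0,0,0],[0,0,0]]

```text
time_s: 17.6
ee_pos: [0.5143, 0.4286, 0.1842]
tcp_rot: [0.177, 0.984, 0.008, 0.001]
ft_force: [0.4, 0.2, -3.2]
finger_gap: 0.089
```

>>> servo_tool:
  commands:
    - [-1,[0,0,0.15],[0,0,0]]
    - [-1,[0,0,0.1],[0,0,0]]
    - [-1,[0,0,0],[0,0,0]]

```text
time_s: 17.98
ee_pos: [0.5145, 0.4288, 0.1796]
tcp_rot: [0.177, 0.984, 0.008, 0.001]
ft_force: [-0.3, -0.4, -3.1]
finger_gap: 0.087
```

>>> servo_tool:
  commands:
    - [-1,[0,0,0.1],[0,0,0]]
    - [-1,[0,0,0.1],[0,0,0]]
    - [-1,[0,0,0],[0,0,0]]

```text
time_s: 18.35
ee_pos: [0.5145, 0.4289, 0.1755]
tcp_rot: [0.177, 0.984, 0.008, 0.001]
ft_force: [0.1, -0.1, -2.6]
finger_gap: 0.085
```

>>> servo_tool:
  commands:
    - [-1,[0,0,0.1],[0,0,0]]
    - [-1,[0,0,0],[0,0,0]]

```text
time_s: 18.6
ee_pos: [0.5147, 0.429, 0.1738]
tcp_rot: [0.177, 0.984, 0.009, 0.002]
ft_force: [0.3, 0.1, -2.7]
finger_gap: 0.087
```

>>> servo_tool:
  commands:
    - [-1,[0,0,0.1],[0,0,0]]
    - [-1,[0,0,0],[0,0,0]]

```text
time_s: 18.85
ee_pos: [0.5151, 0.4294, 0.1734]
tcp_rot: [0.177, 0.984, 0.009, 0.002]
ft_force: [-2.5, -1.2, 8.4]
finger_gap: 0.085
```

>>> servo_tool:
  commands:
    - [-1,[0,0,0.05],[0,0,0]]
    - [-1,[0,0,0],[0,0,0]]

```text
time_s: 19.1
ee_pos: [0.5152, 0.4296, 0.1733]
tcp_rot: [0.177, 0.984, 0.01, 0.003]
ft_force: [-3.5, -1.3, 14.2]
finger_gap: 0.089
```

>>> servo_tool:
  commands:
    - [-1,[0,0,-0.06],[0,0,0]]
    - [0.2,[0,0,0],[0,0,0]]
    - [0.2,[0,0,0],[0,0,0]]
    - [0.2,[0,0,0],[0,0,0]]
    - [0.2,[0,0,-0.5],[0.25,0,0]]
    - [0.2,[0,0,-1],[0,0,0]]
    - [0.2,[0,0,-1],[0,0,0]]
    - [0.2,[0,0,-1],[0,0,0]]
    - [0.2,[0,0,-1],[0,0,0]]
    - [0.2,[0,0,-1],[0,0,0]]
    - [0.2,[0,0,-1],[0,0,0]]
    - [0.2,[0,0,-1],[0,0,0]]

```text
time_s: 20.6
ee_pos: [0.5146, 0.4288, 0.3225]
tcp_rot: [0.177, 0.984, -0.0, -0.0]
ft_force: [0.4, -0.7, 0.5]
finger_gap: 0.6
```

>>> servo_tool:
  commands:
    - [0.2,[0,0,-1],[0,0,0]]
    - [0.2,[0,0,-1],[0,0,0]]
    - [0.2,[0,0,-1],[0,0,0]]
    - [0.2,[0,0,0],[0,0,0]]

```text
time_s: 21.1
ee_pos: [0.5152, 0.4292, 0.3829]
tcp_rot: [0.177, 0.984, 0.001, 0.001]
ft_force: [0.7, 0.3, -0.3]
finger_gap: 0.6
```

```bash
cat > cups.py <<'E'
from h import *
import sys
from scipy.cluster.vq import kmeans2
O=np.array([.5179,.4328]);yw=np.radians(69.55);ax=np.array([np.cos(yw),np.sin(yw)]);ay=np.array([-ax[1],ax[0]])
for c in ['scene','top','wrist']:
    m,p,d=cap(c,sys.argv[1]+c);W=pts(m,d);np.savez(f'{sys.argv[1]}{c}.npz',W=W,p=p)
    a=(W[...,:2]-O)@ax;b=(W[...,:2]-O)@ay;z=W[...,2];q=p.astype(int)
    with np.errstate(invalid='ignore'):
        k=(abs(b)<.09)&(abs(a)<.03)&(q[...,2]>q[...,0]+30)&(z>.05)&(z<.16)
        if k.sum()>30: print(c,'plate n',k.sum(),'a',np.percentile(a[k],[2,50,98]).round(4),'b',np.percentile(b[k],[.5,99.5]).round(4),'ztop',np.percentile(z[k],99.5).round(4))
        k=(abs(b)<.03)&(abs(a)<.03)&(z>.185)&(z<.21)
        if k.sum()>5: print(c,'tabtop',k.sum(),'a',a[k].mean().round(4),'b',b[k].mean().round(4),'z',z[k].mean().round(4))
        k=(abs(b)<.09)&(a<-.002)&(a>-.06)&(z>.090)&(z<.104)&(q.min(-1)>110);w=np.c_[a[k],b[k],z[k]]
    if len(w)>30:
        ce,l=kmeans2(w[:,:2],np.array([[-.025,.055],[-.025,0],[-.025,-.055]]),minit='matrix')
        for i in range(3):
            r=w[l==i]
            if len(r)<8: continue
            A=np.c_[2*r[:,:2],np.ones(len(r))];e=np.linalg.lstsq(A,(r[:,:2]**2).sum(1),rcond=None)[0];print('   cup',len(r),'circ(a,b)',e[:2].round(4),'r',np.sqrt(e[2]+e[:2]@e[:2]).round(4),'z',r[:,2].mean().round(4),'world',(O+e[0]*ax+e[1]*ay).round(4))
E
python3 cups.py d
```

```text
scene plate n 810 a [-0.0106 -0.007  -0.0006] b [-0.078   0.0735] ztop 0.1474
scene tabtop 60 a -0.0073 b -0.0011 z 0.1915
   cup 83 circ(a,b) [-0.0253  0.0539] r 0.019 z 0.0937 world [0.4586 0.4279]
   cup 78 circ(a,b) [-0.0253 -0.0007] r 0.0187 z 0.0937 world [0.5097 0.4088]
   cup 77 circ(a,b) [-0.0258 -0.0555] r 0.0188 z 0.0936 world [0.5609 0.3893]
wrist plate n 361 a [-0.0075 -0.0048 -0.0022] b [-0.0738  0.0749] ztop 0.1503
wrist tabtop 256 a -0.0052 b 0.0014 z 0.1952
   cup 188 circ(a,b) [-0.0245  0.0551] r 0.0182 z 0.0973 world [0.4578 0.4291]
   cup 164 circ(a,b) [-0.0244  0.0002] r 0.0182 z 0.0969 world [0.5091 0.41  ]
   cup 179 circ(a,b) [-0.0243 -0.0545] r 0.0182 z 0.0964 world [0.5604 0.391 ]
```

```bash
cat > el.py <<'E'
from h import *
import sys
from scipy.cluster.hierarchy import fcluster,linkage
for c in sys.argv[2:]:
    m,p,d=cap(c,sys.argv[1]+c);W=pts(m,d)
    for nm,lo,hi in (('stem',.112,.152),('sleeve',.062,.098)):
        with np.errstate(invalid='ignore'): k=((W>[.59,-.115,lo])&(W<[.735,.135,hi])).all(-1)
        w=W[k]
        if len(w)<4: continue
        l=fcluster(linkage(w[:,:2],'single'),.012,'distance')
        for i in set(l):
            r=w[l==i]
            if len(r)>3: print(c,nm,len(r),'mid',((r.min(0)+r.max(0))/2).round(4),'mean',r.mean(0).round(4),'zmax',r[:,2].max().round(4),'ext',(np.ptp(r,axis=0)).round(4))
    with np.errstate(invalid='ignore'): k=((W>[.57,-.13,.044])&(W<[.76,.16,.060])).all(-1)
    w=W[k]
    if len(w)>50:
        h=cv2.minAreaRect((w[:,:2]*1000).astype(np.float32));print(c,'block top rect',h)
E
python3 el.py e top scene; python3 -c "
import cv2,numpy as np
a=cv2.imread('pics/etop.png')[120:240,330:470];b=cv2.imread('pics/dscene.png')[100:240,150:320]
cv2.imwrite('pics/v4.png',np.hstack([cv2.resize(a,(392,336)),cv2.resize(b,(408,336))]))"
```

```text
top stem 19 mid [0.6662 0.0749 0.1315] mean [0.6661 0.0753 0.1329] zmax 0.1502 ext [0.0063 0.0065 0.0374]
top stem 20 mid [0.6599 0.0164 0.1309] mean [0.6591 0.0169 0.1311] zmax 0.1478 ext [0.0067 0.0083 0.0339]
top stem 23 mid [ 0.6528 -0.041   0.1314] mean [ 0.652  -0.0403  0.1308] zmax 0.1498 ext [0.0095 0.0072 0.0368]
top sleeve 44 mid [0.6657 0.0749 0.081 ] mean [0.6613 0.0777 0.0841] zmax 0.0976 ext [0.0197 0.0222 0.0332]
top sleeve 53 mid [ 0.6526 -0.0412  0.082 ] mean [ 0.6493 -0.037   0.0849] zmax 0.098 ext [0.0223 0.0246 0.032 ]
top sleeve 53 mid [0.6593 0.015  0.0801] mean [0.656  0.0194 0.0859] zmax 0.098 ext [0.0221 0.0256 0.0358]
top block top rect ((674.1103515625, 49.72938537597656), (257.4090576171875, 98.15678405761719), 68.93089294433594)
scene stem 50 mid [0.6697 0.071  0.1298] mean [0.6687 0.0705 0.129 ] zmax 0.1476 ext [0.0108 0.008  0.0356]
scene stem 50 mid [ 0.6544 -0.043   0.1311] mean [ 0.6537 -0.0436  0.1292] zmax 0.1502 ext [0.0085 0.0076 0.0382]
scene stem 45 mid [0.6616 0.0127 0.1297] mean [0.6615 0.0124 0.1298] zmax 0.1474 ext [0.0082 0.0081 0.0354]
scene sleeve 124 mid [ 0.6541 -0.0438  0.0806] mean [ 0.6486 -0.0464  0.0814] zmax 0.0979 ext [0.0238 0.0221 0.0346]
scene sleeve 102 mid [0.6698 0.0723 0.0801] mean [0.6647 0.0672 0.0865] zmax 0.098 ext [0.0258 0.0264 0.0358]
scene sleeve 120 mid [0.6608 0.0132 0.08  ] mean [0.6566 0.0097 0.0815] zmax 0.0979 ext [0.0188 0.0236 0.0358]
scene block top rect ((683.391357421875, 41.0670166015625), (246.419189453125, 71.21604919433594), 69.88836669921875)
```

View pics/v4.png

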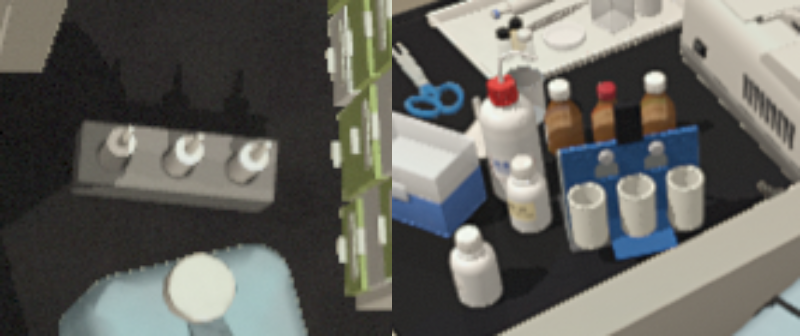

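>>> servo_tool:
  commands:
    - [-0.3,[-0.955,-1,0],[0,0,0]]
    - [-0.3,[-0.955,-1,0],[0,0,0]]
    - [-0.3,[-0.955,-1,0],[0,0,0]]
    - [-0.3,[-0.955,-1,0],[0,0,0]]
    - [-0.3,[-0.955,-1,0],[0,0,0]]
    - [-0.3,[-0.955,-1,0],[0,0,0]]
    - [-0.3,[-0.955,-1,0],[0,0,0]]
    - [-0.3,[-0.955,-1,0],[0,0,0]]
    - [-0.3,[-0.955,-1,0],[0,0,0]]
    - [-0.3,[-0.955,-1,0],[0,0,0]]
    - [-0.3,[-0.955,-1,0],[0,0,0]]
    - [-0.3,[-0.955,-1,0],[0,0,0]]
  force: 30

```text
time_s: 22.85
ee_pos: [0.6459, 0.1232, 0.3814]
tcp_rot: [0.177, 0.984, -0.0, -0.0]
ft_force: [0.7, -0.8, 0.6]
finger_gap: 0.346
```

>>> servo_tool:
  commands:
    - [-0.3,[-0.955,-1,0],[0,0,0]]
    - [-0.3,[-0.955,-1,0],[0,0,0]]
    - [-0.3,[0,0,1],[0,0,0]]
    - [-0.3,[0,0,1],[0,0,0]]
    - [-0.3,[0,0,1],[0,0,0]]
    - [-0.3,[0,0,0],[0,0,0]]
    - [-0.3,[0,0,0],[0,0,0]]

```text
time_s: 23.72
ee_pos: [0.6677, 0.0732, 0.3226]
tcp_rot: [0.177, 0.984, 0.0, 0.0]
ft_force: [0.2, -0.5, -0.1]
finger_gap: 0.345
```

```bash
python3 -c "
from h import *
s=get_state();print(s['ee_pos'],s['tcp_rot'],s['joint_pos'].round(2))"; python3 el.py f wrist top
```

```text
[0.66769306 0.07324615 0.32261583] [1.77050025e-01 9.84201828e-01 3.71786526e-05 2.22032320e-04] [ 0.    0.58  0.57  1.56 -0.    0.36]
wrist stem 77 mid [0.669  0.0733 0.1317] mean [0.6683 0.074  0.135 ] zmax 0.151 ext [0.0065 0.0086 0.0386]
wrist stem 119 mid [ 0.6552 -0.0406  0.1311] mean [ 0.6547 -0.0395  0.1327] zmax 0.1502 ext [0.0079 0.007  0.0382]
wrist stem 94 mid [0.6623 0.0158 0.1316] mean [0.6613 0.0167 0.1338] zmax 0.1502 ext [0.008  0.0071 0.0371]
wrist sleeve 156 mid [ 0.6542 -0.0368  0.08  ] mean [ 0.6525 -0.0328  0.081 ] zmax 0.0979 ext [0.0209 0.0144 0.0358]
wrist sleeve 62 mid [0.664  0.0748 0.0792] mean [0.6611 0.0765 0.079 ] zmax 0.0963 ext [0.0108 0.0202 0.0342]
wrist sleeve 96 mid [0.6603 0.0183 0.0794] mean [0.6571 0.0228 0.0797] zmax 0.0967 ext [0.0186 0.0173 0.0346]
wrist block top rect ((663.2101440429688, 14.972831726074219), (176.51991271972656, 56.57368469238281), 83.00827026367188)
top stem 19 mid [0.6661 0.075  0.1313] mean [0.6664 0.0754 0.1327] zmax 0.1492 ext [0.0062 0.007  0.0357]
top stem 22 mid [0.6595 0.0157 0.1313] mean [0.6588 0.0168 0.1317] zmax 0.1501 ext [0.0068 0.0076 0.0376]
top sleeve 44 mid [0.6669 0.0734 0.0803] mean [0.6619 0.0766 0.0846] zmax 0.0978 ext [0.022  0.0249 0.035 ]
top sleeve 5 mid [ 0.6532 -0.031   0.0664] mean [ 0.6529 -0.0308  0.0671] zmax 0.0682 ext [0.0106 0.0013 0.0037]
top sleeve 50 mid [0.6603 0.015  0.08  ] mean [0.6563 0.0191 0.0854] zmax 0.0979 ext [0.0242 0.0251 0.0358]
top block top rect ((678.7365112304688, 70.59005737304688), (228.0107421875, 93.11225128173828), 66.65425109863281)
```

View pics/fwrist.png

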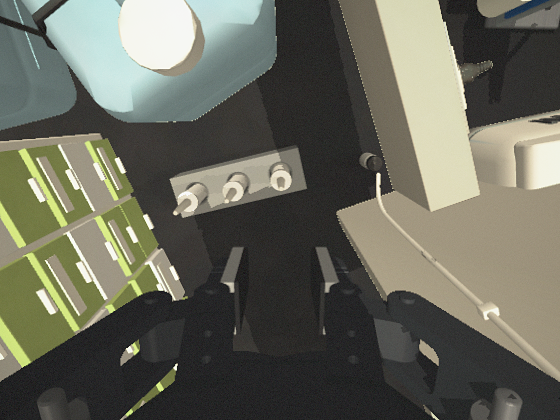

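>>> servo_tool:
  commands:
    - [-0.3,[-0.03,0.04,1],[0,0,0]]
    - [-0.3,[0,0,1],[0,0,0]]
    - [-0.3,[0,0,1],[0,0,0]]
    - [-0.3,[0,0,1],[0,0,0]]
    - [-0.3,[0,0,1],[0,0,0]]
    - [-0.3,[0,0,1],[0,0,0]]
    - [-0.3,[0,0,1],[0,0,0]]
    - [-0.3,[0,0,1],[0,0,0]]
    - [-0.3,[0,0,1],[0,0,0]]
    - [-0.3,[0,0,0.6],[0,0,0]]
    - [-0.3,[0,0,0],[0,0,0]]
  force: 25

```text
time_s: 25.2
ee_pos: [0.6683, 0.0738, 0.1296]
tcp_rot: [0.177, 0.984, -0.0, -0.0]
ft_force: [-0.7, 0.3, 0.5]
finger_gap: 0.348
```

>>> servo_tool:
  commands:
    - [-1,[0,0,0],[0,0,0]]
    - [-1,[0,0,0],[0,0,0]]
    - [-1,[0,0,0],[0,0,0]]
    - [-1,[0,0,0],[0,0,0]]
    - [-1,[0,0,0],[0,0,0]]

```text
time_s: 25.82
ee_pos: [0.6692, 0.0738, 0.1309]
tcp_rot: [0.177, 0.984, 0.0, 0.001]
ft_force: [-0.3, -0.3, 5.4]
finger_gap: 0.087
```

>>> servo_tool:
  commands:
    - [-1,[0,0,-0.5],[0,0,0]]
    - [-1,[0,0,-1],[0,0,0]]
    - [-1,[0,0,-1],[0,0,0]]
    - [-1,[0,0,-1],[0,0,0]]
    - [-1,[0,0,-1],[0,0,0]]
    - [-1,[0,0,-1],[0,0,0]]
    - [-1,[0,0,-1],[0,0,0]]
    - [-1,[0,0,-1],[0,0,0]]
    - [-1,[0,0,-1],[0,0,0]]
    - [-1,[0,0,-1],[0,0,0]]
    - [-1,[0,0,-1],[0,0,0]]
    - [-1,[0,0,0],[0,0,0]]

```text
time_s: 27.32
ee_pos: [0.669, 0.0737, 0.3415]
tcp_rot: [0.177, 0.984, 0.0, 0.001]
ft_force: [0.0, 0.6, -0.4]
finger_gap: 0.084
```

>>> servo_tool:
  commands:
    - [-1,[0.816,0.995,0],[0,0,0]]
    - [-1,[0.816,0.995,0],[0,0,0]]
    - [-1,[0.816,0.995,0],[0,0,0]]
    - [-1,[0.816,0.995,0],[0,0,0]]
    - [-1,[0.816,0.995,0],[0,0,0]]
    - [-1,[0.816,0.995,0],[0,0,0]]
    - [-1,[0.816,0.995,0],[0,0,0]]
    - [-1,[0.816,0.995,0],[0,0,0]]
    - [-1,[0.816,0.995,0],[0,0,0]]
    - [-1,[0.816,0.995,0],[0,0,0]]
    - [-1,[0.816,0.995,0],[0,0,0]]
    - [-1,[0.816,0.995,0],[0,0,0]]

```text
time_s: 28.82
ee_pos: [0.5663, 0.368, 0.3396]
tcp_rot: [0.176, 0.984, -0.0, -0.0]
ft_force: [0.2, -0.2, 0.6]
finger_gap: 0.089
```

>>> servo_tool:
  commands:
    - [-1,[0.816,0.995,0],[0,0,0]]
    - [-1,[0,0,0],[0,0,-1]]
    - [-1,[0,0,0],[0,0,-1]]
    - [-1,[0,0,0],[0,0,-1]]
    - [-1,[0,0,0],[0,0,-1]]
    - [-1,[0,0,0],[0,0,-1]]
    - [-1,[0,0,0],[0,0,-1]]
    - [-1,[0,0,0],[0,0,-1]]
    - [-1,[0,0,0],[0,0,-1]]
    - [-1,[0,0,0],[0,0,-1]]
    - [-1,[0,0,0],[0,0,-1]]
    - [-1,[0,0,0],[0,0,-0.5]]

```text
time_s: 30.32
ee_pos: [0.5585, 0.3912, 0.3397]
tcp_rot: [-0.189, 0.982, -0.0, -0.0]
ft_force: [0.8, 0.6, -1.2]
finger_gap: 0.088
```

>>> servo_tool:
  commands:
    - [-1,[0,0,0],[0,0,-1]]
    - [-1,[0,0,0],[0,0,-1]]
    - [-1,[0,0,0],[0,0,-1]]
    - [-1,[0,0,0],[0,0,-1]]
    - [-1,[0,0,0],[0,0,-1]]
    - [-1,[0,0,0],[0,0,-1]]
    - [-1,[0,0,0],[0,0,-1]]
    - [-1,[0,0,0],[0,0,-1]]
    - [-1,[0,0,0],[0,0,-1]]
    - [-1,[0,0,0],[0,0,-1]]
    - [-1,[0,0,0],[0,0,-1]]
    - [-1,[0,0,0],[0,0,-1]]

```text
time_s: 31.82
ee_pos: [0.559, 0.3909, 0.3398]
tcp_rot: [-0.572, 0.82, 0.0, -0.0]
ft_force: [0.6, 0.1, 0.1]
finger_gap: 0.086
```

```bash
cat > inhand.py <<'E'
from h import *
import sys
s=get_state();R=Ro.from_quat(s['tcp_rot']).as_matrix();T=s['ee_pos'];print('tcp',T.round(4),'yawy',np.degrees(np.arctan2(R[1,1],R[0,1])).round(2))
for c in ['scene','top','wrist']:
    m,p,d=cap(c,sys.argv[1]+c);W=pts(m,d)
    D=W-T
    with np.errstate(invalid='ignore'): k=(abs(D[...,0])<.03)&(abs(D[...,1])<.03)&(D[...,2]<-.034)&(D[...,2]>-.14)
    w=D[k]
    if len(w)<15: continue
    for lo,hi in ((-.07,-.034),(-.13,-.09)):
        r=w[(w[:,2]>lo)&(w[:,2]<hi)]
        if len(r)>8:
            rr=cv2.fitEllipse  # centre: mid of extents
            print(c,(lo,hi),len(r),'mid',((np.percentile(r,1,axis=0)+np.percentile(r,99,axis=0))/2)[:2].round(4),'ext',np.ptp(r,axis=0)[:2].round(4))
    print(c,'zmin',np.percentile(w[:,2],1).round(4))
E
python3 inhand.py g; python3 cups.py g
```

```text
tcp [0.559  0.3909 0.3398] yawy 159.75
scene (-0.07, -0.034) 129 mid [-0.0021 -0.0037] ext [0.019  0.0208]
scene (-0.13, -0.09) 94 mid [-0.0024 -0.0036] ext [0.0182 0.0178]
scene zmin -0.1201
wrist (-0.07, -0.034) 424 mid [-0.0019 -0.0057] ext [0.0209 0.0138]
wrist (-0.13, -0.09) 180 mid [-0.0021 -0.0059] ext [0.0197 0.0119]
wrist zmin -0.1184
scene plate n 811 a [-0.0111 -0.007  -0.0006] b [-0.0778  0.0734] ztop 0.148
scene tabtop 61 a -0.0079 b -0.001 z 0.1917
   cup 87 circ(a,b) [-0.0254  0.0545] r 0.0188 z 0.0939 world [0.4579 0.428 ]
   cup 80 circ(a,b) [-0.0259 -0.0008] r 0.0187 z 0.094 world [0.5096 0.4082]
   cup 74 circ(a,b) [-0.0261 -0.0561] r 0.0189 z 0.094 world [0.5614 0.3887]
wrist plate n 1225 a [-0.0074 -0.0066 -0.0033] b [-0.0742  0.0741] ztop 0.1495
wrist tabtop 348 a -0.007 b -0.0002 z 0.1942
   cup 242 circ(a,b) [-0.0252  0.0543] r 0.0181 z 0.0967 world [0.4582 0.4281]
   cup 258 circ(a,b) [-0.0251  0.0001] r 0.0181 z 0.0966 world [0.509  0.4093]
   cup 223 circ(a,b) [-0.0251 -0.0546] r 0.0181 z 0.0969 world [0.5603 0.3903]
```

>>> servo_tool:
  commands:
    - [-1,[0.02,-0.09,0],[0,0,0]]
    - [-1,[0,0,1],[0,0,0]]
    - [-1,[0,0,1],[0,0,0]]
    - [-1,[0,0,1],[0,0,0]]
    - [-1,[0,0,1],[0,0,0]]
    - [-1,[0,0,1],[0,0,0]]
    - [-1,[0,0,0.6],[0,0,0]]
    - [-1,[0,0,0],[0,0,0]]

```text
time_s: 33.12
ee_pos: [0.561, 0.3889, 0.2273]
tcp_rot: [-0.571, 0.821, 0.0, -0.001]
ft_force: [0.6, -0.1, -0.3]
finger_gap: 0.092
```

>>> servo_tool:
  commands:
    - [-1,[0,0,1],[0,0,0]]
    - [-1,[0,0,1],[0,0,0]]
    - [-1,[0,0,0.7],[0,0,0]]
    - [-1,[0,0,0.25],[0,0,0]]
    - [-1,[0,0,0],[0,0,0]]

```text
time_s: 33.75
ee_pos: [0.5615, 0.3893, 0.1693]
tcp_rot: [-0.571, 0.821, -0.0, 0.0]
ft_force: [-0.2, 0.4, -0.4]
finger_gap: 0.086
```

>>> servo_tool:
  commands:
    - [-1,[0,0,0.15],[0,0,0]]
    - [-1,[0,0,0],[0,0,0]]

```text
time_s: 34.0
ee_pos: [0.5615, 0.3893, 0.1663]
tcp_rot: [-0.571, 0.821, -0.0, 0.0]
ft_force: [0.7, 0.8, 0.1]
finger_gap: 0.089
```

>>> servo_tool:
  commands:
    - [-1,[0,0,0.12],[0,0,0]]
    - [-1,[0,0,0],[0,0,0]]

```text
time_s: 34.25
ee_pos: [0.5613, 0.3891, 0.1634]
tcp_rot: [-0.571, 0.821, 0.0, -0.0]
ft_force: [0.6, -0.0, -0.3]
finger_gap: 0.091
```

>>> servo_tool:
  commands:
    - [-1,[0,0,0.08],[0,0,0]]
    - [-1,[0,0,0],[0,0,0]]

```text
time_s: 34.5
ee_pos: [0.5613, 0.3891, 0.1618]
tcp_rot: [-0.571, 0.821, 0.0, -0.0]
ft_force: [0.8, -0.0, -0.2]
finger_gap: 0.093
```

>>> servo_tool:
  commands:
    - [-1,[0,0,0.06],[0,0,0]]
    - [-1,[0,0,0],[0,0,0]]

```text
time_s: 34.75
ee_pos: [0.5616, 0.3893, 0.1612]
tcp_rot: [-0.571, 0.821, -0.0, 0.0]
ft_force: [-0.4, -0.0, 4.2]
finger_gap: 0.088
```

>>> servo_tool:
  commands:
    - [-1,[0,0,0.06],[0,0,0]]
    - [-1,[0,0,0],[0,0,0]]

```text
time_s: 35.0
ee_pos: [0.5619, 0.3894, 0.1604]
tcp_rot: [-0.571, 0.821, -0.0, 0.001]
ft_force: [0.2, -1.0, 6.6]
finger_gap: 0.088
```

>>> servo_tool:
  commands:
    - [-0.3,[0,0,-0.03],[0,0,0]]
    - [-0.3,[0,0,0],[0,0,0]]
    - [-0.3,[0,0,-0.2],[0,0,0]]
    - [-0.3,[0,0,-1],[0,0,0]]
    - [-0.3,[0,0,-1],[0,0,0]]
    - [-0.3,[0,0,-1],[0,0,0]]
    - [-0.3,[0,0,-1],[0,0,0]]
    - [-0.3,[0,0,-1],[0,0,0]]
    - [-0.3,[0,0,-1],[0,0,0]]
    - [-0.3,[0,0,-1],[0,0,0]]
    - [-0.3,[0,0,-1],[0,0,0]]
    - [-0.3,[0,0,-1],[0,0,0]]

```text
time_s: 36.5
ee_pos: [0.5612, 0.3891, 0.345]
tcp_rot: [-0.571, 0.821, 0.0, -0.0]
ft_force: [0.7, 0.4, -0.6]
finger_gap: 0.35
```

>>> servo_tool:
  commands:
    - [-0.3,[0.986,-0.698,0],[0,0,0]]
    - [-0.3,[0.986,-0.698,0],[0,0,0]]
    - [-0.3,[0.986,-0.698,0],[0,0,0]]
    - [-0.3,[0.986,-0.698,0],[0,0,0]]
    - [-0.3,[0.986,-0.698,0],[0,0,0]]
    - [-0.3,[0.986,-0.698,0],[0,0,0]]
    - [-0.3,[0.986,-0.698,0],[0,0,0]]
    - [-0.3,[0.986,-0.698,0],[0,0,0]]
    - [-0.3,[0.986,-0.698,0],[0,0,0]]
    - [-0.3,[0.986,-0.698,0],[0,0,0]]
    - [-0.3,[0.986,-0.698,0],[0,0,0]]
    - [-0.3,[0.986,-0.698,0],[0,0,0]]

```text
time_s: 38.0
ee_pos: [0.6362, 0.1074, 0.3441]
tcp_rot: [-0.571, 0.821, 0.0, -0.0]
ft_force: [-0.1, -0.7, -0.6]
finger_gap: 0.349
```

>>> servo_tool:
  commands:
    - [-0.3,[0.986,-0.698,0],[0,0,0]]
    - [-0.3,[0.986,-0.698,0],[0,0,0]]
    - [-0.3,[0.986,-0.698,0],[0,0,0]]
    - [-0.3,[0.986,-0.698,0],[0,0,0]]
    - [-0.3,[0,0,0],[0,0,0]]
    - [-0.3,[0,0,0],[0,0,0]]

```text
time_s: 38.75
ee_pos: [0.6608, 0.0157, 0.3441]
tcp_rot: [-0.571, 0.821, 0.0, 0.0]
ft_force: [0.2, 0.1, -0.1]
finger_gap: 0.35
```

```bash
python3 -c "
from h import *
s=get_state();print(s['ee_pos'],s['tcp_rot'],s['joint_pos'].round(2))"; python3 el.py i wrist top|grep stem; python3 cups.py i | grep -v wrist; python3 -c "
import cv2,numpy as np
a=cv2.imread('pics/iwrist.png');b=cv2.imread('pics/iscene.png')[100:240,150:320]
cv2.imwrite('pics/v5.png',np.hstack([cv2.resize(a,(392,336)),cv2.resize(b,(408,336))]))"
```

```text
[0.66077374 0.01566296 0.34407534] [-5.70683096e-01  8.21170361e-01  2.02012767e-04  3.00608520e-05] [-0.09  0.57  0.59  1.6   0.   -1.3 ]
wrist stem 71 mid [0.6618 0.0138 0.1314] mean [0.6614 0.0129 0.1354] zmax 0.1501 ext [0.0081 0.0073 0.0375]
wrist stem 52 mid [ 0.6545 -0.0423  0.1327] mean [ 0.6541 -0.0424  0.139 ] zmax 0.1505 ext [0.0076 0.0081 0.0357]
top stem 24 mid [ 0.6532 -0.0405  0.1319] mean [ 0.6523 -0.0403  0.1295] zmax 0.1509 ext [0.0084 0.0067 0.0381]
top stem 22 mid [0.6593 0.0164 0.1316] mean [0.6587 0.0169 0.1321] zmax 0.151 ext [0.0068 0.0071 0.0388]
scene plate n 691 a [-0.011  -0.0072 -0.0014] b [-0.0765  0.0733] ztop 0.1477
scene tabtop 60 a -0.0075 b -0.0013 z 0.1916
   cup 84 circ(a,b) [-0.0256  0.054 ] r 0.0191 z 0.094 world [0.4584 0.4277]
   cup 81 circ(a,b) [-0.0256 -0.0009] r 0.0188 z 0.0936 world [0.5098 0.4085]
   cup 81 circ(a,b) [-0.0238 -0.0565] r 0.0183 z 0.0949 world [0.5625 0.3908]
top plate n 254 a [-0.0064 -0.0051 -0.0021] b [-0.073   0.0751] ztop 0.152
top tabtop 63 a -0.0047 b 0.0008 z 0.1935
   cup 64 circ(a,b) [-0.0234  0.0548] r 0.0184 z 0.0963 world [0.4583 0.43  ]
   cup 64 circ(a,b) [-0.0233  0.    ] r 0.0184 z 0.0959 world [0.5097 0.411 ]
   cup 59 circ(a,b) [-0.0234 -0.055 ] r 0.0177 z 0.0959 world [0.5613 0.3917]
```

View pics/v5.png

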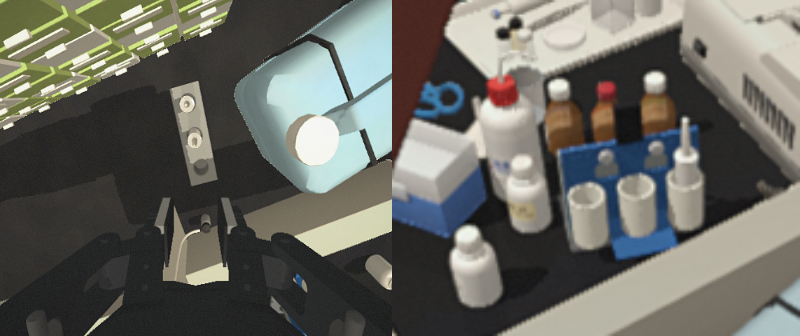

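>>> servo_tool:
  commands:
    - [-0.3,[0,0,1],[0,0,0]]
    - [-0.3,[0,0,1],[0,0,0]]
    - [-0.3,[0,0,1],[0,0,0]]
    - [-0.3,[0,0,1],[0,0,0]]
    - [-0.3,[0,0,1],[0,0,0]]
    - [-0.3,[0,0,1],[0,0,0]]
    - [-0.3,[0,0,1],[0,0,0]]
    - [-0.3,[0,0,1],[0,0,0]]
    - [-0.3,[0,0,1],[0,0,0]]
    - [-0.3,[0,0,1],[0,0,0]]
    - [-0.3,[0,0,0.7],[0,0,0]]
    - [-0.3,[0,0,0],[0,0,0]]
  force: 25

```text
time_s: 40.5
ee_pos: [0.6601, 0.0159, 0.1293]
tcp_rot: [-0.571, 0.821, 0.001, -0.001]
ft_force: [0.2, -0.3, -0.4]
finger_gap: 0.35
```

>>> servo_tool:
  commands:
    - [-1,[0,0,0],[0,0,0]]
    - [-1,[0,0,0],[0,0,0]]
    - [-1,[0,0,0],[0,0,0]]
    - [-1,[0,0,0],[0,0,0]]
    - [-1,[0,0,0],[0,0,0]]

```text
time_s: 41.12
ee_pos: [0.6613, 0.0155, 0.131]
tcp_rot: [-0.571, 0.821, -0.0, 0.001]
ft_force: [1.0, 0.2, 5.4]
finger_gap: 0.088
```

>>> servo_tool:
  commands:
    - [-1,[0,0,-0.5],[0,0,0]]
    - [-1,[0,0,-1],[0,0,0]]
    - [-1,[0,0,-1],[0,0,0]]
    - [-1,[0,0,-1],[0,0,0]]
    - [-1,[0,0,-1],[0,0,0]]
    - [-1,[0,0,-1],[0,0,0]]
    - [-1,[0,0,-1],[0,0,0]]
    - [-1,[0,0,-1],[0,0,0]]
    - [-1,[0,0,-1],[0,0,0]]
    - [-1,[0,0,-1],[0,0,0]]
    - [-1,[0,0,-1],[0,0,0]]
    - [-1,[0,0,-0.5],[0,0,0]]

```text
time_s: 42.62
ee_pos: [0.6608, 0.0156, 0.3514]
tcp_rot: [-0.571, 0.821, -0.0, 0.0]
ft_force: [-0.3, 0.4, -0.6]
finger_gap: 0.091
```

>>> servo_tool:
  commands:
    - [-1,[-0.99,0.872,0],[0,0,0]]
    - [-1,[-0.99,0.872,0],[0,0,0]]
    - [-1,[-0.99,0.872,0],[0,0,0]]
    - [-1,[-0.99,0.872,0],[0,0,0]]
    - [-1,[-0.99,0.872,0],[0,0,0]]
    - [-1,[-0.99,0.872,0],[0,0,0]]
    - [-1,[-0.99,0.872,0],[0,0,0]]
    - [-1,[-0.99,0.872,0],[0,0,0]]
    - [-1,[-0.99,0.872,0],[0,0,0]]
    - [-1,[-0.99,0.872,0],[0,0,0]]
    - [-1,[-0.99,0.872,0],[0,0,0]]
    - [-1,[-0.99,0.872,0],[0,0,0]]

```text
time_s: 44.12
ee_pos: [0.5468, 0.3119, 0.3499]
tcp_rot: [-0.571, 0.821, 0.0, -0.0]
ft_force: [1.0, 1.4, -0.4]
finger_gap: 0.09
```

>>> servo_tool:
  commands:
    - [-1,[-0.99,0.872,0],[0,0,0]]
    - [-1,[-0.99,0.872,0],[0,0,0]]
    - [-1,[-0.99,0.872,0],[0,0,0]]
    - [-1,[-0.99,0.872,0],[0,0,0]]
    - [-1,[0,0,0],[0,0,0]]
    - [-1,[0,0,0],[0,0,0]]

```text
time_s: 44.88
ee_pos: [0.5097, 0.4093, 0.3499]
tcp_rot: [-0.571, 0.821, -0.0, -0.0]
ft_force: [0.4, -0.8, -0.4]
finger_gap: 0.09
```

```bash
python3 inhand.py j; python3 cups.py j
```

```text
tcp [0.5097 0.4093 0.3499] yawy 159.6
scene (-0.07, -0.034) 137 mid [ 0.0006 -0.0049] ext [0.023  0.0191]
scene (-0.13, -0.09) 106 mid [ 0.0006 -0.0045] ext [0.0224 0.0175]
scene zmin -0.1214
wrist (-0.07, -0.034) 421 mid [-0.0009 -0.0073] ext [0.0219 0.0121]
wrist (-0.13, -0.09) 175 mid [-0.0004 -0.0071] ext [0.0206 0.0113]
wrist zmin -0.1176
scene plate n 695 a [-0.0104 -0.0071 -0.0012] b [-0.0759  0.0733] ztop 0.1477
scene tabtop 60 a -0.0076 b -0.0007 z 0.1916
   cup 84 circ(a,b) [-0.0256  0.054 ] r 0.0188 z 0.0937 world [0.4584 0.4276]
   cup 81 circ(a,b) [-0.0257 -0.0012] r 0.0189 z 0.0937 world [0.51   0.4083]
   cup 82 circ(a,b) [-0.0241 -0.0562] r 0.0176 z 0.0951 world [0.5622 0.3906]
wrist plate n 1340 a [-0.0075 -0.0067 -0.0031] b [-0.0737  0.0744] ztop 0.1496
wrist tabtop 21 a -0.0074 b 0.014 z 0.1935
   cup 257 circ(a,b) [-0.025   0.0551] r 0.0182 z 0.0965 world [0.4576 0.4286]
   cup 219 circ(a,b) [-0.025   0.0004] r 0.0181 z 0.0969 world [0.5088 0.4095]
   cup 192 circ(a,b) [-0.0248 -0.0546] r 0.0176 z 0.097 world [0.5604 0.3905]
```

>>> servo_tool:
  commands:
    - [-1,[0.06,0,1],[0,0,0]]
    - [-1,[0,0,1],[0,0,0]]
    - [-1,[0,0,1],[0,0,0]]
    - [-1,[0,0,1],[0,0,0]]
    - [-1,[0,0,1],[0,0,0]]
    - [-1,[0,0,1],[0,0,0]]
    - [-1,[0,0,1],[0,0,0]]
    - [-1,[0,0,1],[0,0,0]]
    - [-1,[0,0,0.8],[0,0,0]]
    - [-1,[0,0,0.3],[0,0,0]]
    - [-1,[0,0,0],[0,0,0]]

```text
time_s: 46.55
ee_pos: [0.5092, 0.4086, 0.1681]
tcp_rot: [-0.571, 0.821, -0.0, -0.0]
ft_force: [0.2, 0.2, 0.4]
finger_gap: 0.086
```

>>> servo_tool:
  commands:
    - [-1,[0,0,0.15],[0,0,0]]
    - [-1,[0,0,0.12],[0,0,0]]
    - [-1,[0,0,0],[0,0,0]]

```text
time_s: 46.92
ee_pos: [0.5092, 0.4087, 0.1628]
tcp_rot: [-0.571, 0.821, 0.0, -0.0]
ft_force: [-0.8, -0.6, -0.0]
finger_gap: 0.09
```

>>> servo_tool:
  commands:
    - [-1,[0,0,0.06],[0,0,0]]
    - [-1,[0,0,0],[0,0,0]]

```text
time_s: 47.18
ee_pos: [0.5093, 0.4087, 0.1617]
tcp_rot: [-0.571, 0.821, -0.0, 0.0]
ft_force: [-0.1, 0.8, 0.1]
finger_gap: 0.089
```

>>> servo_tool:
  commands:
    - [-1,[0,0,0.06],[0,0,0]]
    - [-1,[0,0,0],[0,0,0]]

```text
time_s: 47.42
ee_pos: [0.5098, 0.409, 0.1614]
tcp_rot: [-0.571, 0.821, -0.0, 0.001]
ft_force: [-0.1, -1.4, 5.5]
finger_gap: 0.089
```

>>> servo_tool:
  commands:
    - [-1,[0,0,0.05],[0,0,0]]
    - [-1,[0,0,0],[0,0,0]]

```text
time_s: 47.68
ee_pos: [0.5103, 0.4093, 0.1612]
tcp_rot: [-0.571, 0.821, -0.0, 0.002]
ft_force: [-0.1, 0.0, 10.9]
finger_gap: 0.089
```

>>> servo_tool:
  commands:
    - [-0.3,[0,0,-0.06],[0,0,0]]
    - [-0.3,[0,0,0],[0,0,0]]
    - [-0.3,[0,0,-0.2],[0,0,0]]
    - [-0.3,[0,0,-1],[0,0,0]]
    - [-0.3,[0,0,-1],[0,0,0]]
    - [-0.3,[0,0,-1],[0,0,0]]
    - [-0.3,[0,0,-1],[0,0,0]]
    - [-0.3,[0,0,-1],[0,0,0]]
    - [-0.3,[0,0,-1],[0,0,0]]
    - [-0.3,[0,0,-1],[0,0,0]]
    - [-0.3,[0,0,-1],[0,0,0]]
    - [-0.3,[0,0,-1],[0,0,0]]

```text
time_s: 49.18
ee_pos: [0.5091, 0.4086, 0.3453]
tcp_rot: [-0.571, 0.821, 0.0, -0.0]
ft_force: [-0.7, 0.0, -0.6]
finger_gap: 0.352
```

>>> servo_tool:
  commands:
    - [-0.3,[0,0,0],[0,0,1]]
    - [-0.3,[0,0,0],[0,0,1]]
    - [-0.3,[0,0,0],[0,0,1]]
    - [-0.3,[0,0,0],[0,0,1]]
    - [-0.3,[0,0,0],[0,0,1]]
    - [-0.3,[0,0,0],[0,0,1]]
    - [-0.3,[0,0,0],[0,0,1]]
    - [-0.3,[0,0,0],[0,0,1]]
    - [-0.3,[0,0,0],[0,0,1]]
    - [-0.3,[0,0,0],[0,0,1]]
    - [-0.3,[0,0,0],[0,0,1]]
    - [-0.3,[0,0,0],[0,0,1]]

```text
time_s: 50.68
ee_pos: [0.5091, 0.4087, 0.3445]
tcp_rot: [-0.186, 0.982, -0.0, -0.0]
ft_force: [0.5, 0.8, -0.0]
finger_gap: 0.352
```

>>> servo_tool:
  commands:
    - [-0.3,[0,0,0],[0,0,1]]
    - [-0.3,[0,0,0],[0,0,1]]
    - [-0.3,[0,0,0],[0,0,1]]
    - [-0.3,[0,0,0],[0,0,1]]
    - [-0.3,[0,0,0],[0,0,1]]
    - [-0.3,[0,0,0],[0,0,0.4]]
    - [-0.3,[-0.313,-0.98,0],[0,0,0]]
    - [-0.3,[-0.313,-0.98,0],[0,0,0]]
    - [-0.3,[-0.313,-0.98,0],[0,0,0]]
    - [-0.3,[-0.313,-0.98,0],[0,0,0]]
    - [-0.3,[-0.313,-0.98,0],[0,0,0]]
    - [-0.3,[-0.313,-0.98,0],[0,0,0]]

```text
time_s: 52.18
ee_pos: [0.5472, 0.2896, 0.3446]
tcp_rot: [0.0, 1.0, 0.0, 0.0]
ft_force: [0.5, 0.8, 0.2]
finger_gap: 0.346
```

>>> servo_tool:
  commands:
    - [-0.3,[-0.313,-0.98,0],[0,0,0]]
    - [-0.3,[-0.313,-0.98,0],[0,0,0]]
    - [-0.3,[-0.313,-0.98,0],[0,0,0]]
    - [-0.3,[-0.313,-0.98,0],[0,0,0]]
    - [-0.3,[-0.313,-0.98,0],[0,0,0]]
    - [-0.3,[-0.313,-0.98,0],[0,0,0]]
    - [-0.3,[-0.313,-0.98,0],[0,0,0]]
    - [-0.3,[-0.313,-0.98,0],[0,0,0]]
    - [-0.3,[-0.313,-0.98,0],[0,0,0]]
    - [-0.3,[-0.313,-0.98,0],[0,0,0]]
    - [-0.3,[0,0,0],[0,0,0]]
    - [-0.3,[0,0,0],[0,0,0]]

```text
time_s: 53.68
ee_pos: [0.6093, 0.0951, 0.3446]
tcp_rot: [0.0, 1.0, 0.0, -0.0]
ft_force: [0.4, 0.7, 0.6]
finger_gap: 0.348
```

```bash
python3 -c "
from h import *
s=get_state();print(s['ee_pos'],s['tcp_rot'],s['joint_pos'].round(2))
m,p,d=cap('wrist');W=pts(m,d)
for z0,z1 in ((.15,.35),(.35,.5)):
    with np.errstate(invalid='ignore'):k=(W[...,0]>.6)&(W[...,0]<.72)&(W[...,1]<-.08)&(W[...,1]>-.3)&(W[...,2]>z0)&(W[...,2]<z1)
    if k.sum(): print(z0,k.sum(),W[k][:,1].max())
"; python3 el.py k wrist top scene|grep stem; python3 cups.py k
```

```text
[0.60932991 0.09513792 0.34456758] [ 5.81696366e-05  9.99999986e-01  1.42051026e-04 -7.04469908e-05] [0.04 0.46 0.41 1.53 0.   0.04]
0.15 8903 -0.13449047292510585
wrist stem 117 mid [ 0.6547 -0.0407  0.1311] mean [ 0.6539 -0.0401  0.1323] zmax 0.1498 ext [0.0077 0.0069 0.0374]
scene stem 50 mid [ 0.6549 -0.0431  0.1308] mean [ 0.6538 -0.0435  0.1292] zmax 0.149 ext [0.0077 0.0075 0.0363]
scene plate n 603 a [-0.0107 -0.007   0.0002] b [-0.0747  0.0733] ztop 0.1478
scene tabtop 61 a -0.0075 b -0.001 z 0.1915
   cup 85 circ(a,b) [-0.0254  0.0539] r 0.019 z 0.0935 world [0.4585 0.4279]
   cup 86 circ(a,b) [-0.0244  0.0001] r 0.0172 z 0.0947 world [0.5093 0.4099]
   cup 77 circ(a,b) [-0.0244 -0.056 ] r 0.0177 z 0.0955 world [0.5619 0.3904]
top plate n 253 a [-0.0063 -0.0052 -0.002 ] b [-0.0729  0.0751] ztop 0.1508
top tabtop 63 a -0.0048 b 0.001 z 0.1937
   cup 64 circ(a,b) [-0.0233  0.0549] r 0.0184 z 0.0954 world [0.4583 0.4302]
   cup 64 circ(a,b) [-0.0229 -0.0003] r 0.0181 z 0.096 world [0.5101 0.4112]
   cup 59 circ(a,b) [-0.0234 -0.0548] r 0.0178 z 0.0958 world [0.5611 0.3918]
wrist plate n 1331 a [-0.0083 -0.0066 -0.0032] b [-0.0755  0.0416] ztop 0.1481
   cup 153 circ(a,b) [-0.0259  0.0539] r 0.0181 z 0.0956 world [0.4584 0.4274]
   cup 408 circ(a,b) [-0.0252 -0.0005] r 0.0173 z 0.0962 world [0.5096 0.409 ]
   cup 390 circ(a,b) [-0.0248 -0.0552] r 0.0174 z 0.0964 world [0.561  0.3903]
```

>>> servo_tool:
  commands:
    - [-0.3,[-0.323,-0.976,0],[0,0,0]]
    - [-0.3,[-0.323,-0.976,0],[0,0,0]]
    - [-0.3,[-0.323,-0.976,0],[0,0,0]]
    - [-0.3,[-0.323,-0.976,0],[0,0,0]]
    - [-0.3,[-0.323,-0.976,0],[0,0,0]]
    - [-0.3,[-0.323,-0.976,0],[0,0,0]]
    - [-0.3,[-0.323,-0.976,0],[0,0,0]]
    - [-0.3,[0,0,0],[0,0,0]]
    - [-0.3,[0,0,1],[0,0,0]]
    - [-0.3,[0,0,1],[0,0,0]]
    - [-0.3,[0,0,1],[0,0,0]]
    - [-0.3,[0,0,0],[0,0,0]]
  force: 25

```text
time_s: 55.52
ee_pos: [0.6537, -0.0409, 0.2834]
tcp_rot: [-0.0, 1.0, 0.0, -0.001]
ft_force: [0.5, 0.2, 1.1]
finger_gap: 0.345
```

```bash
python3 el.py l wrist|grep stem
```

```text
wrist stem 141 mid [ 0.6579 -0.091   0.1316] mean [ 0.6572 -0.0907  0.1336] zmax 0.151 ext [0.0078 0.0098 0.0388]
```

```bash
python3 - <<'E'
from h import *
out=[]
for c in ('wrist','scene','top'):
    m,p,d=cap(c,'m'+c);W=pts(m,d);np.savez('m'+c+'.npz',W=W,p=p)
    with np.errstate(invalid='ignore'):
        k=((W>[.57,-.13,.046])&(W<[.74,.16,.058])).all(-1)
        w=W[k];h=cv2.minAreaRect((w[:,:2]*1000).astype(np.float32));print(c,'block',len(w),h)
        k=((W>[.57,-.128,.112])&(W<[.74,.135,.152])).all(-1);w=W[k]
        if len(w):print('stem',len(w),((w.min(0)+w.max(0))/2).round(4),np.ptp(w,axis=0).round(3))
        # top vs bottom of stem for tilt
        for lo,hi in ((.11,.128),(.132,.15)):
            r=w[(w[:,2]>lo)&(w[:,2]<hi)]; 
            if len(r): print('  ',lo,((r.min(0)+r.max(0))/2)[:2].round(4))
        for x0 in np.arange(.58,.76,.03):
            k=(W[...,0]>x0)&(W[...,0]<x0+.03)&(W[...,1]<-.09)&(W[...,1]>-.3)&(W[...,2]>.16)&(W[...,2]<.36)
            if k.sum(): print('  shelf x',x0.round(2),k.sum(),np.percentile(W[k][:,1],99.5).round(4),'zmax',W[k][:,2].max().round(3))
a=cv2.imread('pics/mwrist.png');b=cv2.imread('pics/mscene.png')[180:330,330:500]
cv2.imwrite('pics/v6.png',np.hstack([cv2.resize(a,(420,336)),cv2.resize(b,(380,336))]))
E
```

```text
wrist block 5021 ((665.43603515625, -25.864173889160156), (175.47601318359375, 56.49783706665039), 82.95280456542969)
stem 140 [ 0.6573 -0.0911  0.1316] [0.007 0.011 0.039]
   0.11 [ 0.6573 -0.0897]
   0.132 [ 0.6577 -0.0923]
  shelf x 0.58 9968 -0.135 zmax 0.329
  shelf x 0.61 10005 -0.1396 zmax 0.335
  shelf x 0.64 10436 -0.0904 zmax 0.36
  shelf x 0.67 5905 -0.1348 zmax 0.338
  shelf x 0.7 779 -0.1395 zmax 0.259
  shelf x 0.73 445 -0.1393 zmax 0.274
  shelf x 0.76 125 -0.1391 zmax 0.279
scene block 1056 ((665.580078125, -25.582901000976562), (171.85179138183594, 58.5190315246582), 82.90824127197266)
stem 52 [ 0.6553 -0.092   0.1303] [0.008 0.008 0.037]
   0.11 [ 0.6546 -0.0914]
   0.132 [ 0.6563 -0.0933]
  shelf x 0.58 1299 -0.1442 zmax 0.348
  shelf x 0.61 1009 -0.1439 zmax 0.348
  shelf x 0.64 763 -0.0919 zmax 0.36
  shelf x 0.67 263 -0.1403 zmax 0.347
  shelf x 0.7 179 -0.1421 zmax 0.347
  shelf x 0.73 89 -0.1429 zmax 0.346
  shelf x 0.76 46 -0.1423 zmax 0.343
top block 1160 ((663.2725830078125, -24.759178161621094), (176.85903930664062, 58.70100402832031), 82.91219329833984)
stem 25 [ 0.6542 -0.0889  0.1325] [0.008 0.01  0.033]
   0.11 [ 0.6542 -0.0876]
   0.132 [ 0.654  -0.0905]
  shelf x 0.58 96 -0.134 zmax 0.222
  shelf x 0.61 164 -0.1395 zmax 0.259
  shelf x 0.64 238 -0.1339 zmax 0.36
  shelf x 0.67 40 -0.1344 zmax 0.248
```

View pics/v6.png

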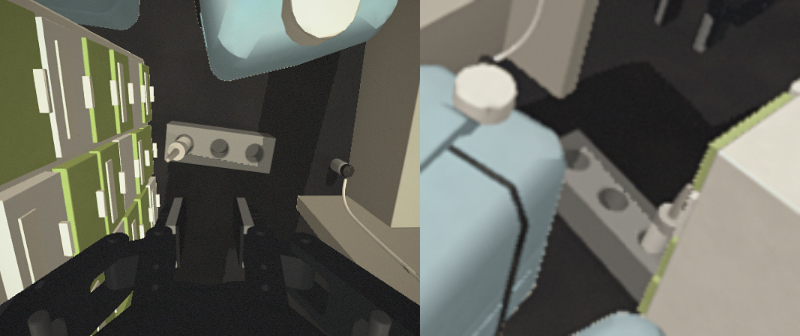

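>>> servo_tool:
  commands:
    - [-0.3,[0,0,0],[0,0,1]]
    - [-0.3,[0,0,0],[0,0,1]]
    - [-0.3,[0,0,0],[0,0,1]]
    - [-0.3,[0,0,0],[0,0,1]]
    - [-0.3,[0,0,0],[0,0,1]]
    - [-0.3,[0,0,0],[0,0,1]]
    - [-0.3,[0,0,0],[0,0,1]]
    - [-0.3,[0,0,0],[0,0,1]]
    - [-0.3,[0,0,0],[0,0,1]]
    - [-0.3,[0,0,0],[0,0,1]]
    - [-0.3,[0,0,0],[0,0,1]]
    - [-0.3,[0,0,0],[0,0,1]]

```text
time_s: 57.22
ee_pos: [0.655, -0.0416, 0.2855]
tcp_rot: [0.408, 0.913, 0.0, 0.001]
ft_force: [0.5, 0.6, 0.4]
finger_gap: 0.342
```

>>> servo_tool:
  commands:
    - [-0.3,[0,0,0],[0,0,1]]
    - [-0.3,[0,0,0],[0,0,1]]
    - [-0.3,[0,0,0],[0,0,1]]
    - [-0.3,[0,0,0],[0,0,1]]
    - [-0.3,[0,0,0],[0,0,1]]
    - [-0.3,[0,0,0],[0,0,1]]
    - [-0.3,[0,0,0],[0,0,1]]
    - [-0.3,[0,0,0],[0,0,1]]
    - [-0.3,[0,0,0],[0,0,1]]
    - [-0.3,[0,0,0],[0,0,1]]
    - [-0.3,[0,0,0],[0,0,0.5]]
    - [-0.3,[0,0,0],[0,0,0]]

```text
time_s: 58.72
ee_pos: [0.6548, -0.0416, 0.285]
tcp_rot: [0.707, 0.707, 0.0, 0.0]
ft_force: [-0.2, -0.2, -0.4]
finger_gap: 0.352
```

>>> servo_tool:
  commands:
    - [-0.3,[0,0,0],[0,-1,0]]
    - [-0.3,[0,0,0],[0,-1,0]]
    - [-0.3,[0,0,0],[0,-1,0]]
    - [-0.3,[0,0,0],[0,-1,0]]
    - [-0.3,[0,0,0],[0,0,0]]

```text
time_s: 59.35
ee_pos: [0.6545, -0.0403, 0.2843]
tcp_rot: [0.699, 0.701, -0.098, 0.098]
ft_force: [-0.2, -0.1, -0.6]
finger_gap: 0.353
```

```bash
python3 - <<'E'
from h import *
s=get_state();R=Ro.from_quat(s['tcp_rot']).as_matrix();print(s['ee_pos'],R.round(3).tolist(),s['joint_pos'].round(2))
m,p,d=cap('wrist','n');W=pts(m,d)
with np.errstate(invalid='ignore'):
    k=((W>[.57,-.125,.112])&(W<[.74,.1,.152])).all(-1)&(W[...,2]<s['ee_pos'][2]-.05);w=W[k]
    print('stem',len(w),((w.min(0)+w.max(0))/2).round(4),w.mean(0).round(4))
    for lo,hi in ((.11,.128),(.132,.15)):
        r=w[(w[:,2]>lo)&(w[:,2]<hi)];print(((r.min(0)+r.max(0))/2)[:2].round(4),r[:,2].mean().round(4))
for c in('mscene.npz','mtop.npz'):
    V=np.load(c)['W'].reshape(-1,3);V=V[(V[:,0]<.62)&(V[:,0]>.5)&(V[:,1]>-.13)&(V[:,1]<.1)&(V[:,2]>.15)&(V[:,2]<.27)]
    for y0 in (-.12,-.08,-.04,0):
        r=V[abs(V[:,1]-y0)<.02];print(c,y0,len(r),np.percentile(r[:,0],99.5).round(3) if len(r) else '')
E
```

```text
[ 0.65453892 -0.04032741  0.28434793] [[-0.003, 1.0, -0.0], [0.961, 0.003, -0.275], [-0.275, -0.001, -0.961]] [-0.03  0.54  0.36  1.38 -0.28  1.53]
stem 194 [ 0.6573 -0.091   0.1317] [ 0.6572 -0.0896  0.1318]
[ 0.6573 -0.0891] 0.1203
[ 0.6572 -0.092 ] 0.1412
mscene.npz -0.12 0 
mscene.npz -0.08 0 
mscene.npz -0.04 548 0.556
mscene.npz 0 485 0.557
mtop.npz -0.12 0 
mtop.npz -0.08 0 
mtop.npz -0.04 168 0.557
mtop.npz 0 420 0.559
```

>>> servo_tool:
  commands:
    - [-0.3,[-0.16,0.06,1],[0,0,0]]
    - [-0.3,[-0.16,0.06,1],[0,0,0]]
    - [-0.3,[0,0,1],[0,0,0]]
    - [-0.3,[0,0,1],[0,0,0]]
    - [-0.3,[0,0,1],[0,0,0]]
    - [-0.3,[0,0,0.5],[0,0,0]]
    - [-0.3,[0,0,0],[0,0,0]]

```text
time_s: 60.28
ee_pos: [0.6567, -0.0786, 0.1803]
tcp_rot: [0.7, 0.7, -0.098, 0.098]
ft_force: [-0.1, -0.3, 0.9]
finger_gap: 0.353
```

>>> servo_tool:
  commands:
    - [-0.3,[0,0,1],[0,0,0]]
    - [-0.3,[0,0,1],[0,0,0]]
    - [-0.3,[0,0,0.5],[0,0,0]]
    - [-0.3,[0,0,0],[0,0,0]]

```text
time_s: 60.78
ee_pos: [0.6569, -0.0919, 0.1326]
tcp_rot: [0.7, 0.7, -0.098, 0.098]
ft_force: [0.7, -0.2, 1.1]
finger_gap: 0.349
```

>>> servo_tool:
  commands:
    - [-1,[0,0,0],[0,0,0]]
    - [-1,[0,0,0],[0,0,0]]
    - [-1,[0,0,0],[0,0,0]]
    - [-1,[0,0,0],[0,0,0]]
    - [-1,[0,0,0],[0,0,0]]

```text
time_s: 61.4
ee_pos: [0.6575, -0.092, 0.1333]
tcp_rot: [0.7, 0.7, -0.098, 0.099]
ft_force: [-0.1, -0.4, 5.5]
finger_gap: 0.081
```

>>> servo_tool:
  commands:
    - [-1,[-0.137,0,-0.48],[0,0,0]]
    - [-1,[-0.137,0,-0.48],[0,0,0]]
    - [-1,[-0.275,0,-0.961],[0,0,0]]
    - [-1,[-0.275,0,-0.961],[0,0,0]]
    - [-1,[-0.275,0,-0.961],[0,0,0]]
    - [-1,[-0.275,0,-0.961],[0,0,0]]
    - [-1,[-0.275,0,-0.961],[0,0,0]]
    - [-1,[-0.275,0,-0.961],[0,0,0]]
    - [-1,[-0.275,0,-0.961],[0,0,0]]
    - [-1,[-0.275,0,-0.961],[0,0,0]]
    - [-1,[-0.275,0,-0.961],[0,0,0]]
    - [-1,[-0.275,0,-0.961],[0,0,0]]

```text
time_s: 62.9
ee_pos: [0.6567, -0.0916, 0.3536]
tcp_rot: [0.7, 0.7, -0.098, 0.098]
ft_force: [0.4, 0.1, 0.1]
finger_gap: 0.087
```

```bash
cat > tilt.py <<'E'
from h import *
import sys
s=get_state();R=Ro.from_quat(s['tcp_rot']).as_matrix();T=s['ee_pos'];print('tcp',T.round(4),'X',R[:,0].round(3),'Y',R[:,1].round(3),'Z',R[:,2].round(3),'gap',s['finger_gap'])
for c in ['scene','top','wrist']:
    m,p,d=cap(c,sys.argv[1]+c);W=pts(m,d);D=W-T
    with np.errstate(invalid='ignore'): k=(np.hypot(D[...,0],D[...,1])<.05)&(D[...,2]<-.036)&(D[...,2]>-.14)&(p.min(-1)>60)
    w=D[k]
    if len(w)<30: continue
    zs=[];cs=[]
    for lo in np.arange(-.13,-.036,.012):
        r=w[(w[:,2]>lo)&(w[:,2]<lo+.012)]
        if len(r)>8: zs.append(r[:,2].mean());cs.append((r[:,:2].min(0)+r[:,:2].max(0))/2)
    if len(zs)>2:
        f=np.polyfit(zs,np.array(cs),1);print(c,len(w),'lean deg/z (x,y)',np.degrees(np.arctan(f[0])).round(2),'at foot(-.12)',(f[0]*-.12+f[1]).round(4),'zmin',np.percentile(w[:,2],.5).round(4))
E
python3 tilt.py o
```

```text
tcp [ 0.6567 -0.0916  0.3536] X [ 0.     0.961 -0.276] Y [1. 0. 0.] Z [ 0.    -0.276 -0.961] gap 0.08706490746631158
scene 489 lean deg/z (x,y) [-1.09 -4.11] at foot(-.12) [-0.0028  0.0059] zmin -0.124
top 193 lean deg/z (x,y) [-0.61 -2.4 ] at foot(-.12) [-0.0009  0.0128] zmin -0.1197
wrist 1794 lean deg/z (x,y) [  0.04 -17.25] at foot(-.12) [0.0043 0.0039] zmin -0.1188
```

>>> servo_tool:
  commands:
    - [-1,[0,0,0],[0,-1,0]]
    - [-1,[0.914,-0.322,-0.332],[0,0,0]]
    - [-1,[0.914,-0.322,-0.332],[0,0,0]]
    - [-1,[0.914,-0.322,-0.332],[0,0,0]]
    - [-1,[0.914,-0.322,-0.332],[0,0,0]]
    - [-1,[0.914,-0.322,-0.332],[0,0,0]]
    - [-1,[0.914,-0.322,-0.332],[0,0,0]]
    - [-1,[0.914,-0.322,-0.332],[0,0,0]]
    - [-1,[0.914,-0.322,-0.332],[0,0,0]]
    - [-1,[0.914,-0.322,-0.332],[0,0,0]]
    - [-1,[0.914,-0.322,-0.332],[0,0,0]]
    - [-1,[0.914,-0.322,-0.332],[0,0,0]]

```text
time_s: 64.55
ee_pos: [0.5857, 0.1235, 0.3523]
tcp_rot: [0.696, 0.696, -0.123, 0.123]
ft_force: [0.5, -1.2, -0.1]
finger_gap: 0.082
```

>>> servo_tool:
  commands:
    - [-1,[0.914,-0.322,-0.332],[0,0,0]]
    - [-1,[0.914,-0.322,-0.332],[0,0,0]]
    - [-1,[0.914,-0.322,-0.332],[0,0,0]]
    - [-1,[0.914,-0.322,-0.332],[0,0,0]]
    - [-1,[0,0,0],[0,0,0]]
    - [-1,[0,0,0],[-0.342,0,-0.94]]
    - [-1,[0,0,0],[-0.342,0,-0.94]]
    - [-1,[0,0,0],[-0.342,0,-0.94]]
    - [-1,[0,0,0],[-0.342,0,-0.94]]
    - [-1,[0,0,0],[-0.342,0,-0.94]]
    - [-1,[0,0,0],[-0.342,0,-0.94]]
    - [-1,[0,0,0],[-0.342,0,-0.94]]

```text
time_s: 66.05
ee_pos: [0.5605, 0.1995, 0.3523]
tcp_rot: [0.506, 0.845, -0.089, 0.149]
ft_force: [0.0, 1.0, 0.2]
finger_gap: 0.081
```

>>> servo_tool:
  commands:
    - [-1,[0,0,0],[-0.342,0,-0.94]]
    - [-1,[0,0,0],[-0.342,0,-0.94]]
    - [-1,[0,0,0],[-0.342,0,-0.94]]
    - [-1,[0,0,0],[-0.342,0,-0.94]]
    - [-1,[0,0,0],[-0.342,0,-0.94]]
    - [-1,[0,0,0],[-0.342,0,-0.94]]
    - [-1,[0,0,0],[-0.342,0,-0.94]]
    - [-1,[0,0,0],[-0.342,0,-0.94]]
    - [-1,[0,0,0],[-0.342,0,-0.94]]
    - [-1,[0,0,0],[-0.342,0,-0.94]]
    - [-1,[0,0,0],[-0.342,0,-0.94]]
    - [-1,[0,0,0],[-0.342,0,-0.94]]

```text
time_s: 67.55
ee_pos: [0.5604, 0.1995, 0.3523]
tcp_rot: [0.119, 0.978, -0.021, 0.172]
ft_force: [-0.0, -0.1, -0.5]
finger_gap: 0.084
```

>>> servo_tool:
  commands:
    - [-1,[0,0,0],[-0.342,0,-0.94]]
    - [-1,[0,0,0],[-0.342,0,-0.94]]
    - [-1,[0,0,0],[-0.342,0,-0.94]]
    - [-1,[0,0,0],[-0.342,0,-0.94]]
    - [-1,[0,0,0],[-0.342,0,-0.94]]
    - [-1,[0,0,0],[-0.342,0,-0.94]]
    - [-1,[0,0,0],[-0.342,0,-0.94]]
    - [-1,[0,0,0],[-0.342,0,-0.94]]
    - [-1,[0,0,0],[-0.342,0,-0.94]]
    - [-1,[0,0,0],[-0.342,0,-0.94]]
    - [-1,[0,0,0],[-0.342,0,-0.94]]
    - [-1,[0,0,0],[-0.342,0,-0.94]]

```text
time_s: 69.05
ee_pos: [0.5604, 0.1994, 0.3523]
tcp_rot: [-0.289, 0.941, 0.051, 0.166]
ft_force: [-0.2, 0.2, 0.0]
finger_gap: 0.083
```

>>> servo_tool:
  commands:
    - [-1,[0,0,0],[-0.342,0,-0.94]]
    - [-1,[0,0,0],[-0.342,0,-0.94]]
    - [-1,[0,0,0],[-0.342,0,-0.94]]
    - [-1,[0,0,0],[-0.342,0,-0.94]]
    - [-1,[0,0,0],[-0.342,0,-0.94]]
    - [-1,[0,0,0],[-0.342,0,-0.94]]
    - [-1,[0,0,0],[-0.342,0,-0.94]]
    - [-1,[0,0,0],[-0.342,0,-0.94]]
    - [-1,[0,0,0],[-0.342,0,-0.94]]
    - [-1,[0,0,0],[0,0,0]]
    - [-1,[0,0,0],[0,0,0]]

```text
time_s: 70.42
ee_pos: [0.5604, 0.1998, 0.3522]
tcp_rot: [-0.564, 0.807, 0.099, 0.142]
ft_force: [-0.8, -0.3, -1.0]
finger_gap: 0.084
```

```bash
python3 tilt.py q
```

```text
tcp [0.5604 0.1998 0.3522] X [-0.322 -0.883 -0.342] Y [-0.939  0.343  0.   ] Z [ 0.117  0.321 -0.94 ] gap 0.08427716504103838
scene 370 lean deg/z (x,y) [1.61 1.75] at foot(-.12) [-0.0044 -0.0071] zmin -0.1242
top 65 lean deg/z (x,y) [0.43 0.57] at foot(-.12) [-0.0073  0.0019] zmin -0.1239
wrist 1803 lean deg/z (x,y) [0.68 0.92] at foot(-.12) [-0.0029 -0.0067] zmin -0.1212
```

>>> servo_tool:
  commands:
    - [-1,[0,0,0],[0,0.3,0]]
    - [-1,[-0.945,0.968,0.322],[0,0,0]]
    - [-1,[-0.945,0.968,0.322],[0,0,0]]
    - [-1,[-0.945,0.968,0.322],[0,0,0]]
    - [-1,[-0.945,0.968,0.322],[0,0,0]]
    - [-1,[-0.945,0.968,0.322],[0,0,0]]
    - [-1,[-0.945,0.968,0.322],[0,0,0]]
    - [-1,[-0.945,0.968,0.322],[0,0,0]]
    - [-1,[-0.945,0.968,0.322],[0,0,0]]
    - [-1,[-0.945,0.968,0.322],[0,0,0]]
    - [-1,[0,0,0],[0,0,0]]
    - [-1,[0,0,0],[0,0,0]]

```text
time_s: 72.08
ee_pos: [0.458, 0.4282, 0.3521]
tcp_rot: [-0.566, 0.808, 0.093, 0.134]
ft_force: [0.3, 0.4, -0.3]
finger_gap: 0.083
```

```bash
python3 tilt.py r; python3 cups.py r; python3 -c "
import cv2,numpy as np
a=cv2.imread('pics/rwrist.png');b=cv2.imread('pics/rscene.png')[80:240,150:330]
cv2.imwrite('pics/v7.png',np.hstack([cv2.resize(a,(420,336)),cv2.resize(b,(378,336))]))"
```

```text
tcp [0.458  0.4282 0.3521] X [-0.323 -0.89  -0.322] Y [-0.94   0.341 -0.   ] Z [ 0.11   0.302 -0.947] gap 0.08329084743564613
scene 326 lean deg/z (x,y) [0.15 0.59] at foot(-.12) [-0.0014 -0.0084] zmin -0.1222
wrist 1793 lean deg/z (x,y) [1.15 1.09] at foot(-.12) [-0.0033 -0.0089] zmin -0.1211
scene plate n 603 a [-0.0107 -0.0071 -0.0016] b [-0.0741  0.0734] ztop 0.1478
scene tabtop 58 a -0.0072 b -0.0011 z 0.1917
   cup 86 circ(a,b) [-0.0255  0.0541] r 0.0193 z 0.0937 world [0.4583 0.4278]
   cup 82 circ(a,b) [-0.0246 -0.0003] r 0.017 z 0.0951 world [0.5096 0.4096]
   cup 78 circ(a,b) [-0.0244 -0.0565] r 0.0175 z 0.0955 world [0.5623 0.3902]
top plate n 66 a [-0.0063 -0.0054 -0.002 ] b [-0.0734 -0.0395] ztop 0.1512
wrist plate n 2261 a [-0.0079 -0.007  -0.0033] b [-0.0733  0.0742] ztop 0.1492
wrist tabtop 396 a -0.0076 b 0.0013 z 0.1938
   cup 322 circ(a,b) [-0.0257  0.0554] r 0.0182 z 0.0962 world [0.457  0.4281]
   cup 288 circ(a,b) [-0.0251  0.0003] r 0.0176 z 0.0966 world [0.5089 0.4094]
   cup 292 circ(a,b) [-0.0253 -0.0548] r 0.0171 z 0.0967 world [0.5605 0.3899]
```

View pics/v7.png

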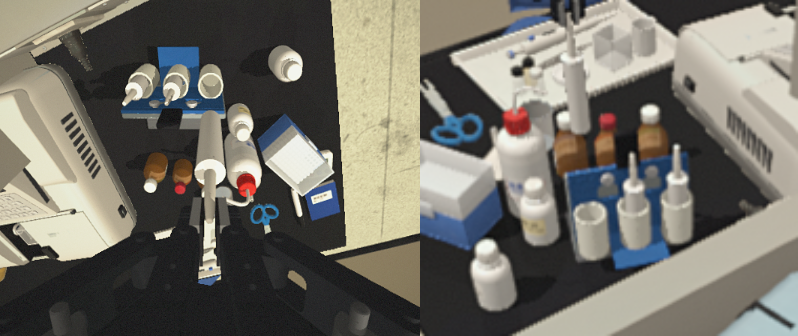

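>>> servo_tool:
  commands:
    - [-1,[-0.15,0,0.05],[0,0,0]]
    - [-1,[0.322,0,0.947],[0,0,0]]
    - [-1,[0.322,0,0.947],[0,0,0]]
    - [-1,[0.322,0,0.947],[0,0,0]]
    - [-1,[0.322,0,0.947],[0,0,0]]
    - [-1,[0.322,0,0.947],[0,0,0]]
    - [-1,[0.16,0,0.47],[0,0,0]]
    - [-1,[0,0,0],[0,0,0]]

```text
time_s: 73.38
ee_pos: [0.4588, 0.4313, 0.2417]
tcp_rot: [-0.566, 0.808, 0.094, 0.133]
ft_force: [0.9, -0.1, 0.0]
finger_gap: 0.079
```

>>> servo_tool:
  commands:
    - [-1,[0.16,0,0.47],[0,0,0]]
    - [-1,[0.16,0,0.47],[0,0,0]]
    - [-1,[0,0,0],[0,0,0]]

```text
time_s: 73.75
ee_pos: [0.4585, 0.4311, 0.2213]
tcp_rot: [-0.566, 0.808, 0.094, 0.133]
ft_force: [-0.2, 0.9, -0.3]
finger_gap: 0.079
```

>>> servo_tool:
  commands:
    - [-1,[0.16,0,0.47],[0,0,0]]
    - [-1,[0.16,0,0.47],[0,0,0]]
    - [-1,[0.16,0,0.47],[0,0,0]]
    - [-1,[0,0,0],[0,0,0]]

```text
time_s: 74.25
ee_pos: [0.4584, 0.431, 0.1913]
tcp_rot: [-0.566, 0.808, 0.094, 0.133]
ft_force: [-0.7, 0.1, 0.2]
finger_gap: 0.081
```

>>> servo_tool:
  commands:
    - [-1,[0.16,0,0.47],[0,0,0]]
    - [-1,[0.16,0,0.47],[0,0,0]]
    - [-1,[0.048,0,0.14],[0,0,0]]
    - [-1,[0,0,0],[0,0,0]]

```text
time_s: 74.75
ee_pos: [0.4589, 0.4313, 0.1694]
tcp_rot: [-0.566, 0.808, 0.094, 0.133]
ft_force: [0.9, 0.4, -1.4]
finger_gap: 0.081
```

>>> servo_tool:
  commands:
    - [-1,[0.032,0,0.095],[0,0,0]]
    - [-1,[0,0,0],[0,0,0]]

```text
time_s: 75.0
ee_pos: [0.4591, 0.4314, 0.1678]
tcp_rot: [-0.566, 0.808, 0.094, 0.134]
ft_force: [0.0, 0.8, -0.5]
finger_gap: 0.082
```

>>> servo_tool:
  commands:
    - [-1,[0.032,0,0.095],[0,0,0]]
    - [-1,[0,0,0],[0,0,0]]

```text
time_s: 75.25
ee_pos: [0.4589, 0.4313, 0.1656]
tcp_rot: [-0.566, 0.808, 0.094, 0.134]
ft_force: [0.1, -0.1, -0.7]
finger_gap: 0.078
```

>>> servo_tool:
  commands:
    - [-1,[0.025,0,0.07],[0,0,0]]
    - [-1,[0,0,0],[0,0,0]]

```text
time_s: 75.5
ee_pos: [0.459, 0.4313, 0.1641]
tcp_rot: [-0.566, 0.808, 0.094, 0.134]
ft_force: [-0.0, -0.5, -0.5]
finger_gap: 0.078
```

>>> servo_tool:
  commands:
    - [-1,[0.025,0,0.07],[0,0,0]]
    - [-1,[0,0,0],[0,0,0]]

```text
time_s: 75.75
ee_pos: [0.4595, 0.4317, 0.1634]
tcp_rot: [-0.566, 0.808, 0.094, 0.134]
ft_force: [-1.0, -0.5, 4.1]
finger_gap: 0.081
```

>>> servo_tool:
  commands:
    - [-0.3,[0,0,0],[0,0,0]]
    - [-0.3,[0,0,0],[0,0,0]]
    - [-0.3,[0,0,0],[0,0,0]]
    - [-0.3,[0,0,-0.4],[0,0,0]]
    - [-0.3,[0,0,-1],[0,0,0]]
    - [-0.3,[0,0,-1],[0,0,0]]
    - [-0.3,[0,0,-1],[0,0,0]]
    - [-0.3,[0,0,-1],[0,0,0]]
    - [-0.3,[0,0,-1],[0,0,0]]
    - [-0.3,[0,0,-1],[0,0,0]]
    - [-0.3,[0,0,-1],[0,0,0]]
    - [-0.3,[0,0,-1],[0,0,0]]

```text
time_s: 77.25
ee_pos: [0.4403, 0.3801, 0.323]
tcp_rot: [-0.566, 0.808, 0.094, 0.134]
ft_force: [0.3, -0.4, 0.4]
finger_gap: 0.347
```

>>> servo_tool:
  commands:
    - [-0.3,[0,0,-1],[0,0,0]]
    - [-0.3,[0,0,-1],[0,0,0]]
    - [-0.3,[0,0,-1],[0,0,0]]
    - [-0.3,[0,0,0],[0,0,0]]
    - [-0.3,[0,0,0],[0,0,0]]
    - [-0.3,[0,0,0],[0,0,0]]

```text
time_s: 78.0
ee_pos: [0.4336, 0.3623, 0.3776]
tcp_rot: [-0.566, 0.808, 0.094, 0.133]
ft_force: [-0.3, -0.2, -0.1]
finger_gap: 0.35
```

```bash
python3 cups.py s; python3 - <<'E'
from h import *
O=np.array([.5179,.4328]);yw=np.radians(69.55);ax=np.array([np.cos(yw),np.sin(yw)]);ay=np.array([-ax[1],ax[0]])
for c in('scene','top','wrist'):
    W=np.load('s'+c+'.npz')['W'];a=(W[...,:2]-O)@ax;b=(W[...,:2]-O)@ay;z=W[...,2]
    for b0 in(.055,0,-.055):
        with np.errstate(invalid='ignore'):k=(abs(b-b0)<.022)&(a<-.012)&(a>-.05)&(z>.102)&(z<.2)
        if k.sum()<15: continue
        A,B,Z=a[k],b[k],z[k];lo=(Z<.128)&(Z>.105);hi=Z>.14
        f=lambda q:[round((A[q].min()+A[q].max())/2,4),round((B[q].min()+B[q].max())/2,4)] if q.any() else None
        print(c,b0,k.sum(),'sleeve',f(lo),'stem',f(hi),'ztop',np.percentile(Z,99).round(4))
    with np.errstate(invalid='ignore'):pass
a=cv2.imread('pics/swrist.png');b=cv2.imread('pics/sscene.png')[80:240,150:330]
cv2.imwrite('pics/v8.png',np.hstack([cv2.resize(a,(420,336)),cv2.resize(b,(378,336))]))
E
```

```text
scene plate n 501 a [-0.0106 -0.0068 -0.0008] b [-0.0775  0.0734] ztop 0.1476
scene tabtop 56 a -0.0073 b -0.0011 z 0.1918
   cup 86 circ(a,b) [-0.0236  0.0542] r 0.0176 z 0.0949 world [0.4589 0.4296]
   cup 81 circ(a,b) [-0.0248  0.0001] r 0.0172 z 0.0953 world [0.5091 0.4096]
   cup 82 circ(a,b) [-0.0259 -0.0556] r 0.0163 z 0.0951 world [0.561  0.3891]
top plate n 249 a [-0.0062 -0.0052 -0.0018] b [-0.0734  0.0751] ztop 0.1513
top tabtop 64 a -0.0048 b 0.0009 z 0.1934
   cup 69 circ(a,b) [-0.023   0.0549] r 0.0182 z 0.0953 world [0.4584 0.4304]
   cup 67 circ(a,b) [-0.0228 -0.0003] r 0.0181 z 0.096 world [0.5102 0.4114]
   cup 60 circ(a,b) [-0.0237 -0.0547] r 0.0178 z 0.0959 world [0.5609 0.3915]
wrist plate n 1769 a [-0.0079 -0.0068 -0.0031] b [-0.0736  0.0741] ztop 0.1495
wrist tabtop 292 a -0.008 b 0.0012 z 0.1933
   cup 237 circ(a,b) [-0.0244  0.0551] r 0.0179 z 0.0966 world [0.4577 0.4292]
   cup 242 circ(a,b) [-0.024  -0.0004] r 0.0181 z 0.0966 world [0.5099 0.4101]
   cup 246 circ(a,b) [-0.0253 -0.0548] r 0.017 z 0.0966 world [0.5604 0.39  ]
scene 0.055 160 sleeve [np.float6
[... 367 characters left out ...]
(-0.0274), np.float64(0.0571)] stem [np.float64(-0.0278), np.float64(0.0557)] ztop 0.1786
top 0 99 sleeve [np.float64(-0.0264), np.float64(-0.0015)] stem [np.float64(-0.0218), np.float64(-0.0092)] ztop 0.1786
top -0.055 103 sleeve [np.float64(-0.0258), np.float64(-0.0547)] stem [np.float64(-0.0277), np.float64(-0.055)] ztop 0.1794
wrist 0.055 483 sleeve [np.float64(-0.0354), np.float64(0.0552)] stem [np.float64(-0.023), np.float64(0.0468)] ztop 0.18
wrist 0 505 sleeve [np.float64(-0.0331), np.float64(-0.0007)] stem [np.float64(-0.0234), np.float64(-0.0092)] ztop 0.1798
wrist -0.055 533 sleeve [np.float64(-0.0316), np.float64(-0.0547)] stem [np.float64(-0.0291), np.float64(-0.0555)] ztop 0.18
```

View pics/v8.png

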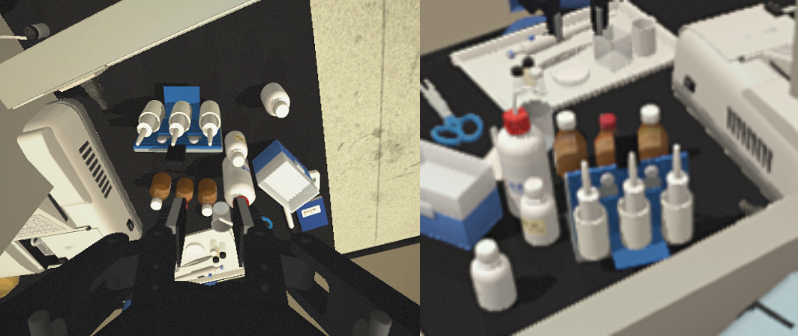

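```bash
python3 -c "
from bench import *
print(sign_off())"
```

```text
the job is handed in; nothing more can be done
None
```

The empty holder was hung on its studs first, and then all three electrodes were stood in it, one to a cup, stems up. The job is handed in at about 78 s of the 210 s allowed; `sign_off()` gives no verdict.

- **Holder:** both stud heads show in front of the plate with the slots above them. When lowered, it met the studs within about a millimetre of the expected home height. Cup rims read 95–97 mm above the bench against 97 expected, and the tab top 192–193 mm against 195.
- **Electrodes:** each was lowered until it touched the cup floor (4–11 N). In the last images all three stood upright, with stem tops at about 179 mm in the top and wrist cameras, which is cup floor plus electrode height. The scene camera read 177 and 174 mm for the left and right. Its 192 mm for the middle one probably picked up the tab just behind it.
- **Block:** it was knocked about 40 mm towards the shelf before the third pick. The last electrode leaned in its hole, so I found it again and picked it with a tilted gripper.
- **Bottles and vial:** they look undisturbed in the pictures, and no contact force showed. I did not measure their final positions. I never clearly identified which black-capped vial was meant; none was approached.

The cameras disagreed by 2–3 mm throughout, within about what the calibration allows.

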